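# Load a pottery sherd into the X-ray analyser, latch its lid and start the measurement

### The job

Measure the base sherd (the flat piece with a stub of upright wall): take it from the shallow wooden tray and lay it flat face down in the analyser's open well, centred over the round window. Then pinch the two side buttons of the lid's handle, take the lid from its sloping rest, lower it level and gently over the two locating pins until it lies flush on the analyser, and let the buttons spring out so that it latches. Finally press the start bar all the way in and let it go; leave everything else on the table where it is.

Things in the scene. Friction and masses are not known exactly. Their poses are not given: they have to be found in the camera images.
- sherd_mid (a point): Base sherd, bare terracotta, loose, 0.13 kg, about 80 (x) by 52 (y) mm, broken outline: flat slab 10 mm thick; along its +y long edge a stub of pot wall stands upright, y = +17 to +26 mm, 31 to 38 mm tall over the underside for its straight middle 44 mm. Lies flat side down in the tray (the other sherds there are thin and curved). Point: over the slab's middle, 18 mm above the underside; z up.
- sherd: The same base sherd; origin at the middle of its flat underside, same axes.
- tray: Open shallow wooden tray, 260 (x) by 220 (y) by 30 mm high, walls and floor 5 mm thick, fixed. Origin at the centre of its underside. It stands to the left or the right of the analyser and holds the base sherd.
- analyser: Bench-top X-ray analyser, painted case, fixed: x -180 to +150 mm, y -120 to +120 mm; flat top (deck) 125 mm above the table with an open well in it; a control panel slopes down in front (-x), a housing 145 mm tall stands behind (x over 110 mm). Origin at table height under the well's centre; x away from the robot, y along the line of the pins, z up.
- window (a point): Round measuring window, 20 mm across, in the middle of the well's flat floor, 75 mm above the table; axes as the analyser's. The well measures 120 (x) by 124 (y) mm, open at the top, 50 mm deep.
- seat (a point): Point at deck height midway between the pins, where the centre of the lid's underside comes when the lid is home; axes as the analyser's. The pins stand at y = +82 and -82 mm from here.
- pin_a (a point): Top of the steel locating pin at y = +82 mm. Each pin is 14 mm across and stands 35 mm above the deck; the top 12 mm taper to 5 mm across. A groove, 7 mm across, runs round it 9 to 17.5 mm above the deck: the lid's bolt springs into it.
- pin_b (a point): Top of the other, equal pin, at y = -82 mm.
- rest: Sheet-steel lid rest, fixed, with a face 170 by 210 mm that slopes 30 degrees, rising away from the robot (along its +x), and a lip 14 mm high at the lower edge. Origin on the table under the middle of the face. It stands on the other side of the analyser from the tray.
- lid: Analyser lid, loose, 0.5 to 0.8 kg: aluminium plate 150 (x) by 200 (y) by 8 mm, a handle in the middle, two through holes at x = 0: y = +82 mm (round, 16 mm) and y = -82 mm (slot, 16 by 20 mm). Lies handle up on the sloping rest, so tilted 30 degrees. Origin: centre of the plate's underside; z out of the plate on the handle's side. May be fitted either way round.
- lid_grip (a point): Middle of the lid's handle, midway between its buttons, 44 mm above the plate's underside, axes as the lid's. The handle is a black block 50 (x) by 36 (y) mm, top 60 mm above the underside. A flat grey button 28 (x) by 28 mm high, centred at this height, stands on its +y and on its -y side: 54 mm over their faces when out, 40 mm with both pressed home.
- button_a (a joint): Travel of the button on the lid's +y side, m: 0 out, 0.007 home; spring 3 to 7 N. It carries a flat bolt that runs outwards over the plate, 10 to 16 mm above the underside (20 mm at its guide). Out, the bolt reaches 3.5 mm over the hole in the pin's way; pressed home it is clear. Let go with the lid flush it springs into the pin's groove; otherwise it catches and stays partly in.
- button_b (a joint): The same for the button on the lid's -y side.
- start (a joint): Travel of the start bar, m: 0 out, 0.006 fully in. It springs back by itself; about 2.5 N at first, 6 N at the end.
- start_top (a point): Middle of the face of the start bar, a plain grey bar 70 (y) by 24 (x) mm standing 12 mm proud of the sloping front panel; z points out of the panel, up and towards the robot, 36 degrees from vertical. Press along -z.
- sherd_b: Bystander in the tray: curved wall sherd, about 36 by 70 mm. Origin at the middle of its underside.
- sherd_c: Bystander in the tray: curved wall sherd, about 34 by 60 mm. Origin at the middle of its underside.
- sherd_d: Bystander on the table behind the left-hand stand: curved wall sherd, about 50 by 62 mm. Origin at the middle of its underside.
- jar: Bystander behind the left-hand stand: small jar with a lid, 64 mm across, 85 mm tall. Origin at the centre of its underside.
- calliper: Bystander: steel sliding calliper, about 200 mm long, lying on the table behind the right-hand stand. Origin near its jaws.
There are look-alikes about, which are no part of the job. What is shaped like the lid but yellow is not meant. Of the things that look like the sherd, the smaller one is meant.

How it is judged:
On the way, in this order (a step that is already met when the one before it is completed fails the run):
1. the base sherd lies flat on the well's floor, centred over the window, let go (horizontal distance between sherd_mid and window below 0.015 m and z of sherd in the frame of window below 0.004 m and angle between sherd's own z axis and vertical below 0.1 rad and contact force between the fingers and sherd below 0.1 N), for 0.2 s.
2. the lid is lifted off its rest with both buttons pinched in (value of joint each of button_a, button_b above 0.005 m and distance of lid from where it was at the start of the episode above 0.04 m), for 0.1 s.
3. the lid lies flush on the analyser on both pins and both its buttons have sprung out (horizontal distance between lid and seat below 0.004 m and z of lid in the frame of seat below 0.002 m and angle between the z axis of lid and the z axis of seat, either way round below 0.03 rad and angle between the y axis of lid and the y axis of seat, either way round below 0.04 rad and value of joint each of button_a, button_b below 0.0015 m), for 0.2 s.
4. the start bar is pressed all the way in (value of joint start above 0.005 m), for 0.04 s.
At the end, for the whole second after the job is handed in: Sherd flat (within 6 degrees) on the well floor, its middle within 15 mm of the window's; lid at rest on both pins, within 2 mm of flush and 4 mm of centre, level, both buttons out to within 1.5 mm; start bar was pressed in at least 5 of its 6 mm and is out again (all of step 3 and horizontal distance between sherd_mid and window below 0.015 m and z of sherd in the frame of window below 0.004 m and angle between sherd's own z axis and vertical below 0.1 rad and value of joint start below 0.001 m and linear speed of each of lid, sherd below 0.02 m/s); the robot touches nothing.
It fails at once if the start bar is pressed before the lid is latched (value of joint start above 0.003 m and (horizontal distance between lid and seat above 0.004 m or z of lid in the frame of seat above 0.002 m)).
It fails at once if the lid is on the pins out of level by more than 12 degrees (distance between lid and seat below 0.03 m and angle between lid's own z axis and vertical above 0.21 rad).
It fails at once if the lid is forced on the analyser (over 80 N) or dropped (moving at over 0.25 m/s within 30 mm of its seat) (contact force between lid and analyser above 80 N or (horizontal distance between lid and seat below 0.03 m and z of lid in the frame of seat below 0.03 m and linear speed of lid above 0.25 m/s)).
It fails at once if the sherd is dropped into the well (moving at over 0.3 m/s within 30 mm of its floor) (horizontal distance between sherd and window below 0.03 m and z of sherd in the frame of window below 0.03 m and linear speed of sherd above 0.3 m/s).
It fails at once if a bystander is moved by more than 30 mm (distance of any of sherd_b, sherd_c, sherd_d, jar, calliper from where it was at the start of the episode above 0.03 m).
It also fails if it takes over 72 s, if anything falls off the work surface, if the arm or the gripper's body presses on something with over 40 N, if the wrist force passes 120 N, or if a joint passes its speed limit or range.

### The arm

A 7-joint arm with a two-finger parallel gripper is mounted at the origin on the work surface. World frame = base frame: x ahead of the robot, y to its left, z up, the work surface at z = 0. Lengths are in m, angles in rad, forces in N, time in s.
With the tool pointing down it reaches from about 0.4 to 0.85 m from the base axis. Payload 4.4 kg.
Tool frame: the origin (TCP) lies at the very end of the fingers, on their centre line; the grasp point (between the pads) lies 19 mm behind it; z points along the fingers, y is the line along which they close (so a half turn about z gives the same grasp; the last joint's range is limited). The gripper opens to 94 mm and grips with 3 to 60 N. Pads are 16 mm wide; open, the fingers measure 119 mm over their backs; the gripper's body (75 mm by 177 mm) begins 78 mm behind the grasp point.
Start: joints at [-0.066, 0.628, 0.038, 1.517, -0.027, 0.996, -0.02], TCP at [0.65, 0, 0.205] pointing down, gripper open.
Joint ranges: [-3.06, 3.06], [-0.37, 2.12], [-1.25, 1.32], [0.18, 2.47], [-1.1, 4.24], [0.23, 1.98], [-2.94, 2.94]. Speed limits (rad/s): [2.57, 2.57, 3.14, 3.14, 3.14, 3.14, 3.14].

### API

Orientations are given as a rotation vector (axis times angle).
In Python, from workcell import observe, camera, r gives the robot as it stands.
- The arm moves only by the tool drive_tool, never from a script. Its argument "moves" is one flat list of numbers, 7 for each row, row after row: the turn, a rotation vector about the tool's x, y, z in degrees, then the shift along the tool's x, y, z in m, then the finger opening in m, from 0 to 0.094. In form: [rx, ry, rz, dx, dy, dz, fingers, rx, ry, rz, dx, dy, dz, fingers, ...]. A call has 1 to 20 rows; each row is the pose to reach, as a shift and turn from the pose commanded when the call began, along the tool's axes at that moment; what a row does not reach only later rows make up. A row lasts 1/12 s, in which the tool goes at most 41.7 mm and 7.16 degrees, less where a joint would pass 70% of its speed; a pose out of reach is approached as far as the arm can. A call with a gripper value outside its range is refused whole. The fingers move at their own pace and stop on an object; the grip force is fixed at half the most. Time passes only in rows, so rows that repeat a pose let the fingers close. It gives the time, the measured TCP pose, the force, the opening and the grip force at its end, in the units of the state.
- observe(): the state, without advancing time (a new reading comes with each control period).
- camera(name): name is "scene" or "side" or "wrist"; returns a dict with "image" (480x640x3 uint8, red, green, blue), "fx", "fy", "cx", "cy" (pixels), "dist" ([k1, k2, p1, p2, k3] as OpenCV has them; the pictures are not rectified), "cam_to_world" (4x4, takes a point from camera to world coordinates). Camera axes: x right, y down, z forward; pixel columns grow to the right and rows downward; lengths in m; the calibration is good to about 2 mm. A picture is of the moment at which its call begins. There is no depth.
- r.sign_off(): hands the job in; it is judged then, once.
The state is a dict: "t": time; "joint_positions": joint angles; "qvel": joint speeds; "tau": joint torques, N m; "tool_pos": TCP position; "eef_rot": TCP orientation; "wrist_force": force on the tool from outside, world axes, zero at the start; "moment": the same for the moment, N m; "opening": finger opening in m; "gripper_force": force on a finger pad.
Only numpy, scipy, OpenCV 4.12 (cv2) and the standard library are available. Lean on these libraries where they do the work, as an engineer would, in place of code of your own. Each camera call takes 0.05 s, during which the arm holds its last target. There are 200 camera calls.

## Working session

There is one attempt and no reset: what is moved stays moved. The work goes in short steps, Python scripts to look and compute and a tool call to move; the robot and the scene stay as the last step left them, time stands still between calls to the robot, and variables do not carry over. Pictures are saved under pics/ and viewed, at most 10 in all, crops included, and the job is handed in when it is done.

Besides the shell and the picture viewer there is one more tool, called after "Call:" by a JSON object that holds its "api" and its "payload". drive_tool: Moves the arm, as the interface text tells. Its arguments: {"type":"object","properties":{"moves":{"type":"array"}},"required":["moves"]}

```bash
ls; mkdir -p pics; cat > h.py <<'E'
import numpy as np,cv2
from workcell import observe,camera,r
from scipy.spatial.transform import Rotation as R
def K(c): return np.array([[c['fx'],0,c['cx']],[0,c['fy'],c['cy']],[0,0,1.]])
def ray(c,px):
    u=cv2.undistortPoints(np.float64(px).reshape(-1,1,2),K(c),np.float64(c['dist'])).reshape(-1,2)
    d=np.c_[u,np.ones(len(u))]@np.array(c['cam_to_world'])[:3,:3].T
    return np.array(c['cam_to_world'])[:3,3],d
def onz(c,px,z):
    o,d=ray(c,px); return o+d*((z-o[2])/d[:,2])[:,None]
def proj(c,P):
    T=np.linalg.inv(np.array(c['cam_to_world']))
    return cv2.projectPoints(np.float64(P).reshape(-1,1,3),cv2.Rodrigues(T[:3,:3])[0],T[:3,3],K(c),np.float64(c['dist']))[0].reshape(-1,2)
def tri(c1,p1,c2,p2):
    o1,d1=ray(c1,p1);o2,d2=ray(c2,p2);out=[]
    for a,b in zip(d1,d2):
        s=np.linalg.lstsq(np.c_[a,-b],o2-o1,rcond=None)[0]
        out.append(np.r_[(o1+a*s[0]+o2+b*s[1])/2,np.linalg.norm(o1+a*s[0]-o2-b*s[1])])
    return np.array(out)
def save(c,n): cv2.imwrite('pics/'+n,c['image'][:,:,::-1])
def rel(p,rot=None):  # shift in tool axes (+ turn deg) to reach TCP p, R rot
    s=observe();R0=R.from_rotvec(s['eef_rot'])
    d=R0.inv().apply(np.array(p)-s['tool_pos'])
    return np.round(d,4), None if rot is None else np.round(np.degrees((R0.inv()*rot).as_rotvec()),2)
E
python3 - <<'E'
from h import *
import pickle
cs={n:camera(n) for n in('scene','side','wrist')}
for n,c in cs.items(): save(c,n+'0.png'); print(n,np.round(c['cam_to_world'],3).tolist(),c['fx'])
pickle.dump(cs,open('c0.pkl','wb'))
s=observe();print(s['tool_pos'],s['eef_rot'],R.from_rotvec(s['eef_rot']).as_matrix().round(3),s['opening'],s['t'])
E
```

```text
pics
scene [[0.52, 0.547, -0.656, 1.239], [0.854, -0.333, 0.399, -0.437], [0.0, -0.768, -0.641, 0.853], [0.0, 0.0, 0.0, 1.0]] 490.1842421521581
side [[-0.928, -0.258, 0.269, 0.222], [-0.373, 0.622, -0.689, 0.7], [0.011, -0.739, -0.673, 0.762], [0.0, 0.0, 0.0, 1.0]] 470.54380031550846
wrist [[1.0, 0.0, -0.001, 0.649], [-0.0, -0.966, -0.258, 0.075], [-0.001, 0.258, -0.966, 0.384], [0.0, 0.0, 0.0, 1.0]] 358.2050935369391
[6.49518216e-01 3.59997120e-05 2.04796137e-01] [-2.22072705e+00 -2.22078890e+00  1.56662275e-03] [[-0.     1.    -0.001]
 [ 1.     0.    -0.   ]
 [-0.    -0.001 -1.   ]] 0.09401269819140144 0.15
```

View pics/scene0.png

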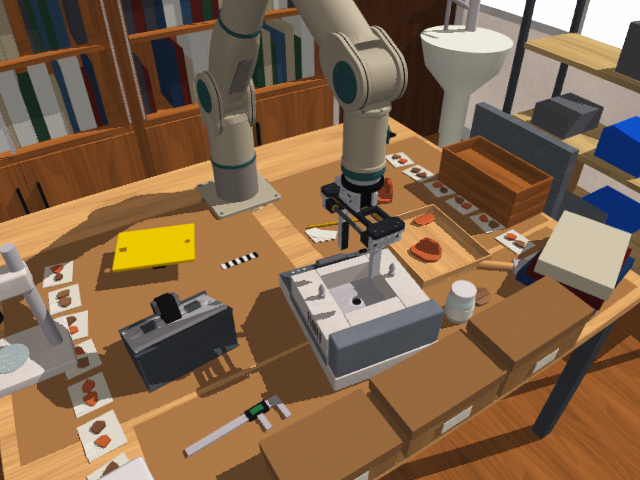

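View pics/side0.png

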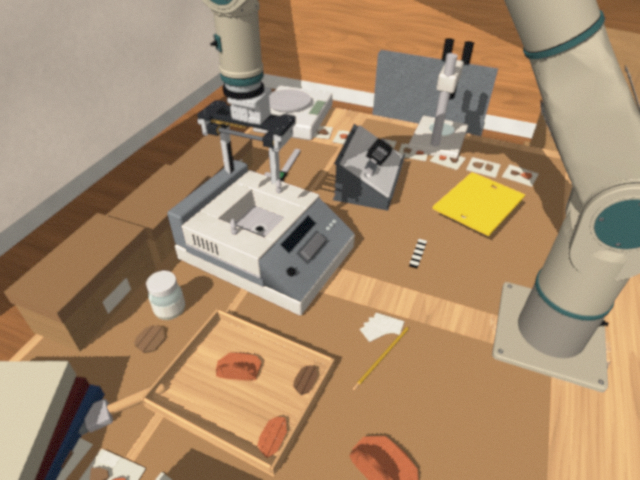

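The scene shows the analyser in the middle (window at 357,301), the tray on the robot's left, and the dark rest with the grey lid and black handle at (165,308). There are three look-alike pairs:
- **Lids:** the grey one on the rest, at scene (165,308), is meant. The yellow plate at (155,248) isn't.
- **Sherds:** side (238,367), in the tray with a wall stub, is smaller and fits. Side (385,460), lying outside the tray, is larger.
- **Others in the tray:** side (305,380) and (272,435) are thin curved bystanders.

I'll confirm this in an enlarged crop collage.

```bash
python3 - <<'E'
from h import *
import pickle
cs=pickle.load(open('c0.pkl','rb'))
def crop(n,x,y,w,h,W,H): return cv2.resize(cs[n]['image'][y:y+h,x:x+w,::-1],(W,H),interpolation=cv2.INTER_CUBIC)
a=np.vstack([np.hstack([crop('side',150,305,200,150,400,300),crop('side',330,110,100,75,400,300)]),
 np.hstack([crop('scene',110,280,140,105,400,300),crop('scene',290,230,160,120,400,300)])])
cv2.imwrite('pics/col.png',a)
E
```

```text
(no output)
```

View pics/col.png

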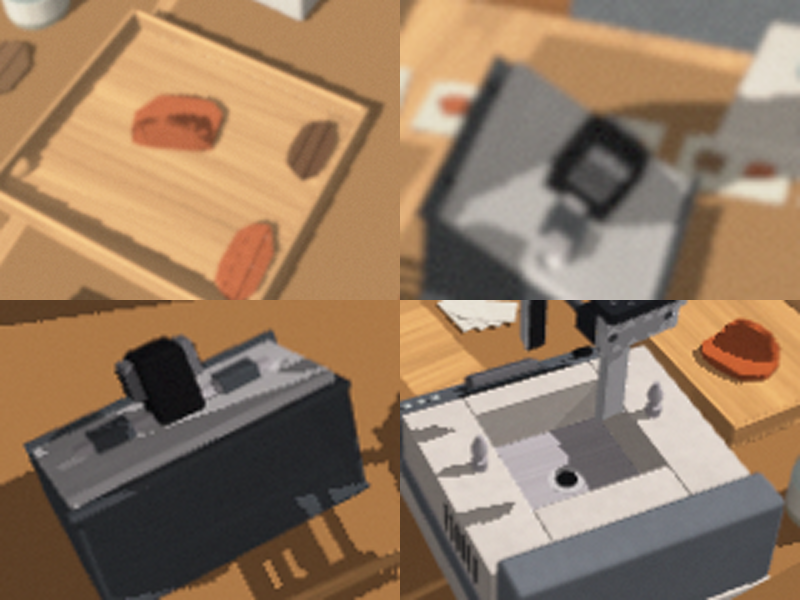

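View pics/wrist0.png

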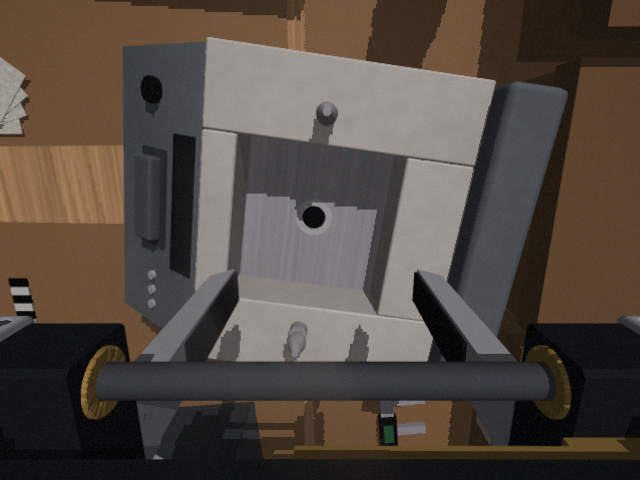

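The collage confirms the choices. The tray sherd at side (238,367) has the upright stub, and the grey lid with the black handle lies on the rest. The wrist view shows the window at (314,217), the pin_a tip near (327,107) and the pin_b tip near (297,352).

```bash
python3 - <<'E'
from h import *
import pickle
cs=pickle.load(open('c0.pkl','rb'))
w,s,d=cs['wrist'],cs['scene'],cs['side']
print('window',onz(w,[314,217],.075),onz(s,[357,301],.075),onz(d,[260,230],.075))
pa=onz(w,[327,108],.16)[0];pb=onz(w,[297,352],.16)[0]
print('pins',pa,pb,np.linalg.norm(pa-pb),(pa+pb)/2,'yaw',np.degrees(np.arctan2(-(pa-pb)[0],(pa-pb)[1])))
print('handle',tri(s,[168,308],d,[380,152]))
for n,c,roi in(('scene',s,(380,200,480,290)),('side',d,(200,330,275,400))):
    x0,y0,x1,y1=roi;im=c['image'].astype(int);hsv=cv2.cvtColor(c['image'],cv2.COLOR_RGB2HSV)
    m=((hsv[...,0]<10)&(hsv[...,1]>140)).astype(np.uint8);M=np.zeros_like(m);M[y0:y1,x0:x1]=m[y0:y1,x0:x1]
    for k in cv2.findContours(M,0,2)[0]:
        if cv2.contourArea(k)>60: q=k[:,0].mean(0);print(n,cv2.minAreaRect(k),onz(c,k[:,0].mean(0),.015))
print('start',onz(w,[147,198],.10))
E
```

```text
window [[0.63891559 0.01103541 0.075     ]] [[0.64053908 0.01316137 0.075     ]] [[0.63507524 0.01590937 0.075     ]]
pins [0.64995793 0.09424419 0.16      ] [ 0.6289003  -0.06874074  0.16      ] 0.16433961642700629 [0.63942912 0.01275173 0.16      ] yaw -7.361825342489384
handle [[ 0.47208334 -0.35408662  0.10296357  0.00359637]]
scene ((426.75006103515625, 250.2500457763672), (26.870054244995117, 24.748735427856445), 45.0) [[0.53759701 0.30898062 0.015     ]]
scene ((423.60003662109375, 219.300048828125), (9.17060375213623, 19.922346115112305), 71.56504821777344) [[0.42994119 0.39339606 0.015     ]]
side ((238.0, 366.0), (24.0, 42.0), 90.0) [[0.53664522 0.31205157 0.015     ]]
start [[0.50680318 0.03163518 0.1       ]]
```

Call:
{"api": "drive_tool", "payload": {"moves": [0, 0, 0, 0.31, -0.113, -0.015, 0.05, 0, 0, 0, 0.31, -0.113, -0.015, 0.05, 0, 0, 0, 0.31, -0.113, -0.015, 0.05, 0, 0, 0, 0.31, -0.113, -0.015, 0.05, 0, 0, 0, 0.31, -0.113, -0.015, 0.05, 0, 0, 0, 0.31, -0.113, -0.015, 0.05, 0, 0, 0, 0.31, -0.113, -0.015, 0.05, 0, 0, 0, 0.31, -0.113, -0.015, 0.05, 0, 0, 0, 0.31, -0.113, -0.015, 0.05, 0, 0, 0, 0.31, -0.113, -0.015, 0.05]}}

```text
t: 0.98
tool_pos: [0.5351, 0.3134, 0.2202]
eef_rot: [-2.214, -2.227, 0.0]
wrist_force: [0.4, -1.0, 0.4]
opening: 0.0501
gripper_force: 0.0
```

```bash
python3 - <<'E'
from h import *
import pickle
c=camera('wrist');save(c,'w1.png');pickle.dump(c,open('c1.pkl','wb'))
s=observe();print(s['t'],s['tool_pos'],R.from_rotvec(s['eef_rot']).as_matrix().round(3),s['opening'])
E
```

```text
1.0333 [0.53653298 0.31038838 0.22012371] [[-0.002  1.    -0.   ]
 [ 1.     0.002 -0.001]
 [-0.001 -0.    -1.   ]] 0.04977594447535175
```

View pics/w1.png

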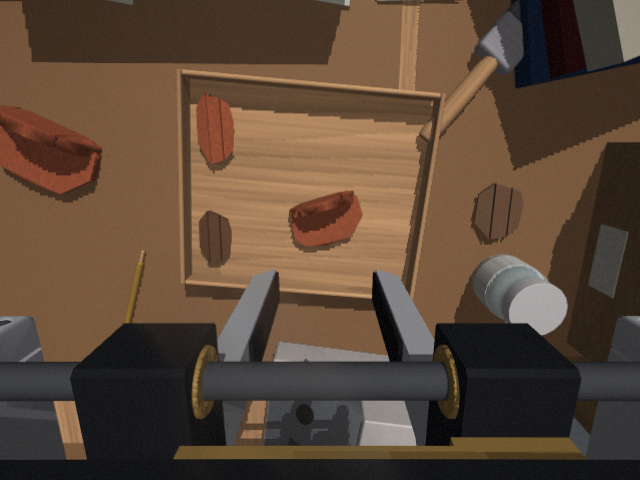

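The tray sherd is at (326,218) with its wall along the upper edge. The larger look-alike is outside the tray, at (45,150). I'll enlarge this view to find the wall's axis.

```bash
python3 - <<'E'
from h import *
import pickle
c=pickle.load(open('c1.pkl','rb'))
im=c['image'][178:258,275:375,::-1];cv2.imwrite('pics/w1c.png',cv2.resize(im,(700,560),interpolation=cv2.INTER_CUBIC))
hsv=cv2.cvtColor(c['image'],cv2.COLOR_RGB2HSV);m=((hsv[...,0]<10)&(hsv[...,1]>150)).astype(np.uint8)
M=np.zeros_like(m);M[178:258,275:375]=m[178:258,275:375]
k=max(cv2.findContours(M,0,2)[0],key=cv2.contourArea);P=onz(c,k[:,0],.012)[:,:2]*1000
print(cv2.minAreaRect(P.astype(np.float32)),np.round(P[::4]).tolist())
E
```

```text
((535.490234375, 304.66705322265625), (78.9154281616211, 52.03444290161133), 16.795053482055664) [[557.0, 337.0], [546.0, 335.0], [539.0, 333.0], [531.0, 330.0], [524.0, 328.0], [517.0, 326.0], [509.0, 324.0], [505.0, 322.0], [498.0, 318.0], [498.0, 311.0], [498.0, 301.0], [500.0, 288.0], [504.0, 281.0], [510.0, 277.0], [525.0, 277.0], [540.0, 280.0], [547.0, 282.0], [555.0, 284.0], [560.0, 287.0], [565.0, 289.0], [567.0, 294.0], [570.0, 301.0], [573.0, 307.0], [573.0, 315.0], [570.0, 322.0], [568.0, 330.0], [565.0, 333.0], [561.0, 337.0]]
```

View pics/w1c.png

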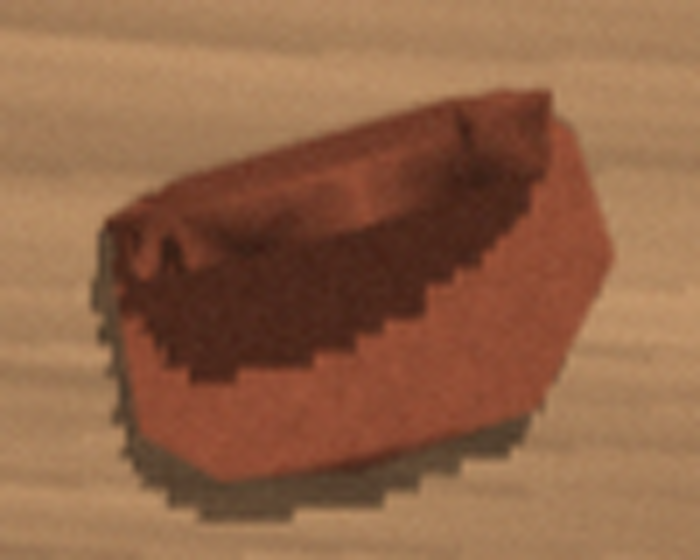

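Call:
{"api": "drive_tool", "payload": {"moves": [0, 0, 73, 0.015, -0.007, 0.12, 0.05, 0, 0, 73, 0.015, -0.007, 0.12, 0.05, 0, 0, 73, 0.015, -0.007, 0.12, 0.05, 0, 0, 73, 0.015, -0.007, 0.12, 0.05, 0, 0, 73, 0.015, -0.007, 0.12, 0.05, 0, 0, 73, 0.015, -0.007, 0.12, 0.05, 0, 0, 73, 0.015, -0.007, 0.12, 0.05, 0, 0, 73, 0.015, -0.007, 0.12, 0.05, 0, 0, 73, 0.015, -0.007, 0.12, 0.05, 0, 0, 73, 0.015, -0.007, 0.12, 0.05, 0, 0, 73, 0.015, -0.007, 0.12, 0.05, 0, 0, 73, 0.015, -0.007, 0.12, 0.05, 0, 0, 73, 0.015, -0.007, 0.15, 0.05, 0, 0, 73, 0.015, -0.007, 0.15, 0.05, 0, 0, 73, 0.015, -0.007, 0.15, 0.05]}}

```text
t: 2.28
tool_pos: [0.5291, 0.3236, 0.0695]
eef_rot: [3.106, 0.465, -0.005]
wrist_force: [0.2, 0.1, -0.0]
opening: 0.0499
gripper_force: 0.0
```

```bash
python3 - <<'E'
from h import *
c=camera('wrist');save(c,'w2.png')
s=observe();print(s['t'],s['tool_pos'],R.from_rotvec(s['eef_rot']).as_matrix().round(3),s['joint_positions'][6])
w=np.array([.5293,.3253,.02]);print(rel(w))
e=R.from_euler('z',16.8,degrees=True)
P=[[0.5355,.3047,.005]]+[[.5355,.3047,.005]+e.apply([x,y,z]) for x,y,z in((-22,17,35),(22,17,35),(22,26,35),(-22,26,35))/np.array(1000.)]
im=c['image'][:,:,::-1].copy()
for p in proj(c,P): cv2.circle(im,tuple(int(v) for v in p),2,(255,0,0),-1)
cv2.imwrite('pics/w2.png',im)
E
```

```text
2.3333 [0.53005536 0.32417807 0.07054379] [[ 0.956  0.293 -0.001]
 [ 0.293 -0.956 -0.001]
 [-0.001  0.    -1.   ]] -1.5263303227874696
(array([-0.0003, -0.0013,  0.0505]), None)
```

View pics/w2.png

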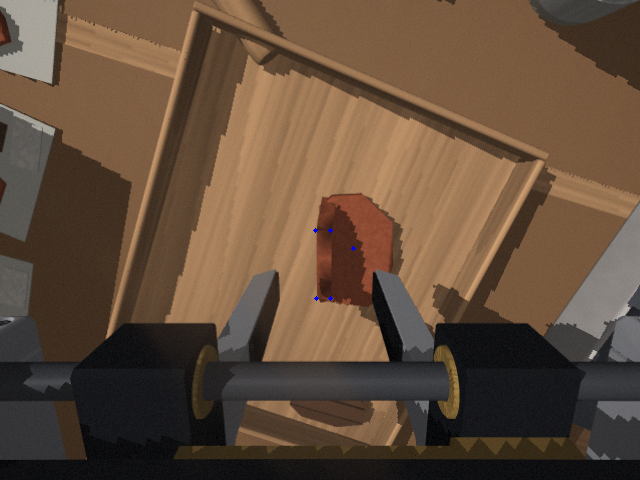

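The predicted wall corners (blue) land on the wall at (317–332, 230–298), so I descend and grip.

Call:
{"api": "drive_tool", "payload": {"moves": [0, 0, 0, 0, -0.001, 0.02, 0.05, 0, 0, 0, 0, -0.001, 0.04, 0.05, 0, 0, 0, 0, -0.001, 0.048, 0.05, 0, 0, 0, 0, -0.001, 0.0525, 0.05, 0, 0, 0, 0, -0.001, 0.0525, 0.03, 0, 0, 0, 0, -0.001, 0.0525, 0.02, 0, 0, 0, 0, -0.001, 0.0525, 0.0, 0, 0, 0, 0, -0.001, 0.0525, 0.0, 0, 0, 0, 0, -0.001, 0.0525, 0.0, 0, 0, 0, 0, -0.001, 0.0525, 0.0, 0, 0, 0, 0, -0.001, 0.0525, 0.0]}}

```text
t: 3.25
tool_pos: [0.53, 0.326, 0.0184]
eef_rot: [-3.107, -0.464, -0.001]
wrist_force: [-0.5, -0.0, 1.9]
opening: 0.0089
gripper_force: 30.0
```

Call:
{"api": "drive_tool", "payload": {"moves": [0, 0, 0, 0, 0, -0.02, 0, 0, 0, 0, 0, 0, -0.05, 0, 0, 0, 0, 0, 0, -0.09, 0, 0, 0, 0, 0, 0, -0.13, 0, 0, 0, 5, 0, 0.02, -0.17, 0, 0, 0, 10, 0.005, 0.05, -0.2, 0, 0, 0, 15, 0.01, 0.08, -0.2, 0, 0, 0, 20, 0.015, 0.115, -0.2, 0, 0, 0, 24, 0.02, 0.15, -0.2, 0, 0, 0, 24, 0.0215, 0.185, -0.2, 0, 0, 0, 24, 0.0215, 0.22, -0.2, 0, 0, 0, 24, 0.0215, 0.25, -0.2, 0, 0, 0, 24, 0.0215, 0.28, -0.2, 0, 0, 0, 24, 0.0215, 0.3, -0.2, 0, 0, 0, 24, 0.0215, 0.312, -0.2, 0, 0, 0, 24, 0.0215, 0.312, -0.2, 0, 0, 0, 24, 0.0215, 0.312, -0.2, 0, 0, 0, 24, 0.0215, 0.312, -0.2, 0]}}

```text
t: 4.75
tool_pos: [0.641, 0.0366, 0.2176]
eef_rot: [-3.134, 0.188, 0.002]
wrist_force: [-0.6, 0.3, -0.9]
opening: 0.009
gripper_force: 30.0
```

```bash
python3 - <<'E'
from h import *
c=camera('wrist');d=camera('side');sc=camera('scene')
s=observe();print(s['t'],s['tool_pos'],R.from_rotvec(s['eef_rot']).as_matrix().round(3),s['opening'])
print(rel([.6422,.0340,.09]))
def cr(c,x,y,w,h,W,H):return cv2.resize(c['image'][y:y+h,x:x+w,::-1],(W,H),interpolation=cv2.INTER_CUBIC)
cv2.imwrite('pics/m3.png',np.vstack([np.hstack([cr(c,0,0,640,480,400,300),cr(d,140,120,240,180,400,300)]),np.hstack([cr(sc,270,180,200,150,400,300),cr(d,320,110,120,90,400,300)])]))
E
```

```text
4.9 [0.64118224 0.03621452 0.21781235] [[ 0.993 -0.119 -0.   ]
 [-0.119 -0.993  0.001]
 [-0.001 -0.001 -1.   ]] 0.008808550936033062
(array([0.0014, 0.0022, 0.1278]), None)
```

View pics/m3.png

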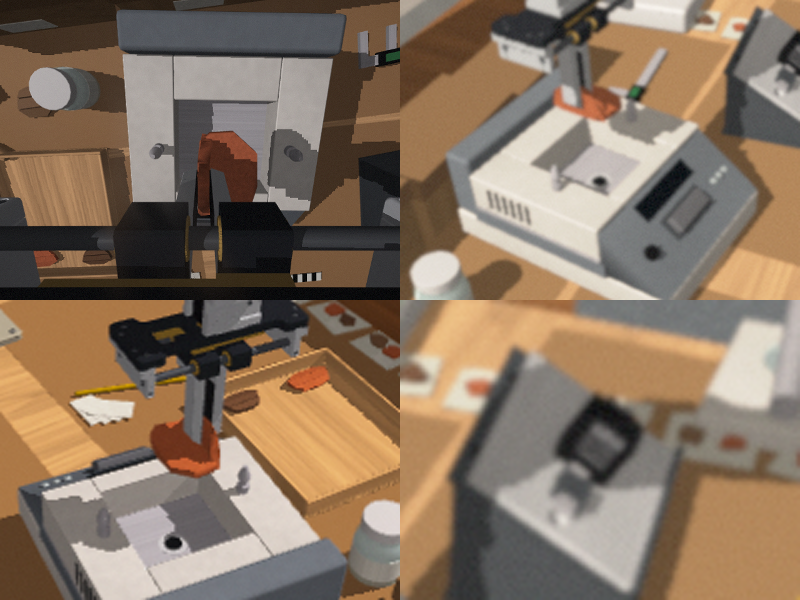

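The sherd is held level and clear of the pins, so I lower it into the well.

Call:
{"api": "drive_tool", "payload": {"moves": [0, 0, 0, 0.001, 0.002, 0.02, 0, 0, 0, 0, 0.001, 0.002, 0.05, 0, 0, 0, 0, 0.001, 0.002, 0.08, 0, 0, 0, 0, 0.001, 0.002, 0.1, 0, 0, 0, 0, 0.001, 0.002, 0.112, 0, 0, 0, 0, 0.001, 0.002, 0.12, 0, 0, 0, 0, 0.001, 0.002, 0.124, 0, 0, 0, 0, 0.001, 0.002, 0.126, 0, 0, 0, 0, 0.001, 0.002, 0.127, 0, 0, 0, 0, 0.001, 0.002, 0.128, 0, 0, 0, 0, 0.001, 0.002, 0.1285, 0, 0, 0, 0, 0.001, 0.002, 0.1285, 0]}}

```text
t: 5.9
tool_pos: [0.6427, 0.0318, 0.0901]
eef_rot: [-3.135, 0.192, -0.002]
wrist_force: [0.3, 0.4, -1.2]
opening: 0.0088
gripper_force: 30.0
```

Call:
{"api": "drive_tool", "payload": {"moves": [0, 0, 0, 0, 0, 0.0005, 0, 0, 0, 0, 0, 0, 0.001, 0, 0, 0, 0, 0, 0, 0.0015, 0, 0, 0, 0, 0, 0, 0.0015, 0]}}

```text
t: 6.23
tool_pos: [0.6424, 0.0318, 0.0884]
eef_rot: [-3.135, 0.192, -0.001]
wrist_force: [-0.4, 0.2, 2.2]
opening: 0.0087
gripper_force: 30.0
```

Call:
{"api": "drive_tool", "payload": {"moves": [0, 0, 0, 0, 0, 0.0005, 0, 0, 0, 0, 0, 0, 0.0005, 0.012, 0, 0, 0, 0, 0, 0.0005, 0.02, 0, 0, 0, 0, 0, 0.0005, 0.03, 0, 0, 0, 0, 0, 0.0005, 0.03, 0, 0, 0, 0, 0, 0.0005, 0.03, 0, 0, 0, 0, 0, -0.02, 0.03, 0, 0, 0, 0, 0, -0.05, 0.03, 0, 0, 0, 0, 0, -0.09, 0.03, 0, 0, 0, 0, 0, -0.13, 0.03, 0, 0, 0, 0, 0, -0.15, 0.03, 0, 0, 0, 0, 0, -0.15, 0.03]}}

```text
t: 7.23
tool_pos: [0.6456, 0.0311, 0.2437]
eef_rot: [-3.135, 0.192, -0.016]
wrist_force: [-0.3, -0.5, -1.0]
opening: 0.0298
gripper_force: 0.0
```

```bash
python3 - <<'E'
from h import *
import pickle
c=camera('wrist');d=camera('side');sc=camera('scene')
pickle.dump((c,d,sc),open('c4.pkl','wb'))
s=observe();print(s['t'],s['tool_pos'],R.from_rotvec(s['eef_rot']).as_matrix().round(3),s['opening'])
hsv=cv2.cvtColor(c['image'],cv2.COLOR_RGB2HSV);m=((hsv[...,0]<10)&(hsv[...,1]>120)&(hsv[...,2]>30)).astype(np.uint8)
for k in cv2.findContours(m,0,2)[0]:
    if cv2.contourArea(k)>800: P=onz(c,k[:,0],.082)[:,:2]*1000;print(k[:,0].mean(0),cv2.minAreaRect(P.astype(np.float32)))
def cr(c,x,y,w,h,W,H):return cv2.resize(c['image'][y:y+h,x:x+w,::-1],(W,H),interpolation=cv2.INTER_CUBIC)
cv2.imwrite('pics/m4.png',np.vstack([np.hstack([cr(c,0,0,640,480,400,300),cr(d,160,120,240,180,400,300)]),np.hstack([cr(sc,110,280,120,90,400,300),cr(d,330,120,80,60,400,300)])]))
E
```

```text
7.3833 [0.64157174 0.03211418 0.23716368] [[ 0.993 -0.122 -0.001]
 [-0.122 -0.993  0.   ]
 [-0.001 -0.    -1.   ]] 0.03029700419156988
[347.55       229.78333333] ((638.80810546875, 10.9169921875), (51.19856262207031, 79.04302978515625), 82.81149291992188)
```

View pics/m4.png

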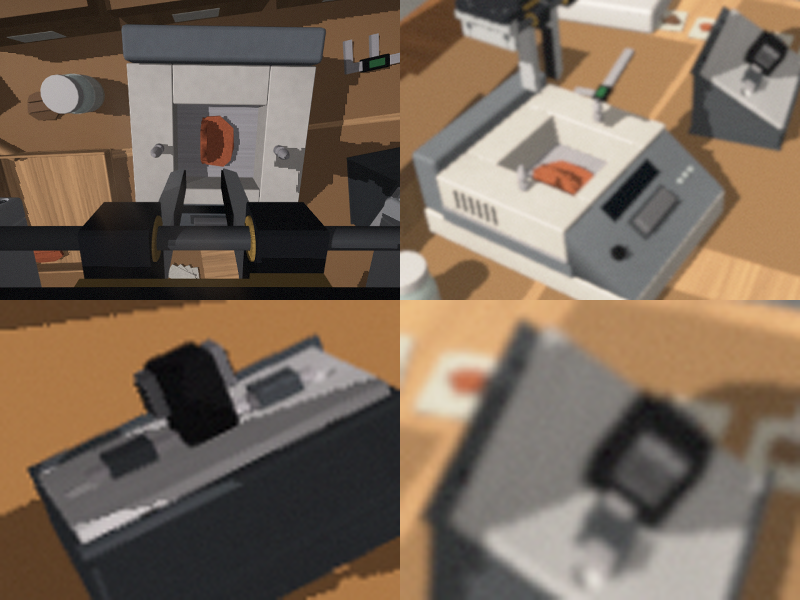

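The sherd lies over the window at (0.639,0.011), about 2 mm off. Next is a rough pose of the rest and lid from the scene view, using the back edge from about (134,353) to (232,308).

```bash
python3 - <<'E'
from h import *
import pickle
c,d,s=pickle.load(open('c4.pkl','rb'))
# scene crop scale 400/120, offset 110,280
f=lambda x,y:[110+x*.3,280+(y-300)*.3]
for z in(.1,.12):
    P=onz(s,[f(80,545),f(395,388)],z);v=P[1]-P[0];print(z,P.round(3).tolist(),np.linalg.norm(v),'yaw',np.degrees(np.arctan2(-v[0],v[1])))
# handle top face centre: scene crop (192,395); side crop (650,455) scale .2 offset 330,120
g=lambda x,y:[330+(x-400)*.2,120+(y-300)*.2]
print(tri(s,[f(187,390)],d,[g(650,455)]))
E
```

```text
0.1 [[0.554, -0.449, 0.1], [0.533, -0.241, 0.1]] 0.2090378888483328 yaw 5.81255210881124
0.12 [[0.572, -0.448, 0.12], [0.552, -0.246, 0.12]] 0.20348448492828564 yaw 5.8125521088112295
[[ 0.47184887 -0.35636234  0.10579772  0.00076753]]
```

```bash
cat >> h.py <<'E'
def lidR(yaw,tilt):  # tool orientation for lid with this yaw, tilt (deg)
    L=R.from_euler('z',yaw,degrees=True)*R.from_euler('y',-tilt,degrees=True)
    M=L.as_matrix();return L,R.from_matrix(np.c_[M[:,0],-M[:,1],-M[:,2]])
E
python3 - <<'E'
from h import *
L,T=lidR(5.8,30);g=np.array([.480,-.355,.092]);n=L.as_matrix()[:,2];print(n)
print(rel(g+.1*n,T),observe()['tool_pos'])
E
```

```text
[-0.49744035 -0.05052815  0.8660254 ]
(array([-0.1619,  0.415 ,  0.0587]), array([  3.33,  29.95, -12.5 ])) [0.64157174 0.03211418 0.23716368]
```

Call:
{"api": "drive_tool", "payload": {"moves": [1, 8, -4, -0.01, 0.03, 0, 0.08, 1.5, 14, -6, -0.025, 0.065, 0, 0.08, 2, 20, -8, -0.04, 0.1, 0, 0.08, 3, 26, -11, -0.055, 0.14, 0, 0.08, 3.3, 30, -12.5, -0.07, 0.18, 0.01, 0.08, 3.3, 30, -12.5, -0.085, 0.22, 0.02, 0.08, 3.3, 30, -12.5, -0.1, 0.26, 0.03, 0.08, 3.3, 30, -12.5, -0.115, 0.3, 0.035, 0.08, 3.3, 30, -12.5, -0.13, 0.34, 0.04, 0.08, 3.3, 30, -12.5, -0.145, 0.37, 0.045, 0.08, 3.3, 30, -12.5, -0.155, 0.4, 0.05, 0.08, 3.3, 30, -12.5, -0.162, 0.415, 0.058, 0.08, 3.3, 30, -12.5, -0.162, 0.415, 0.058, 0.08, 3.3, 30, -12.5, -0.162, 0.415, 0.058, 0.08, 3.3, 30, -12.5, -0.162, 0.415, 0.058, 0.08]}}

```text
t: 8.63
tool_pos: [0.4259, -0.3661, 0.1768]
eef_rot: [-3.01, -0.138, -0.803]
wrist_force: [0.3, -1.0, -0.4]
opening: 0.0802
gripper_force: 0.0
```

```bash
python3 - <<'E'
from h import *
import pickle
c=camera('wrist')
s=observe();print(s['t'],s['tool_pos'],R.from_rotvec(s['eef_rot']).as_matrix().round(3),s['opening'])
pickle.dump(c,open('c5.pkl','wb'))
L,T=lidR(5.8,30);g=np.array([.480,-.355,.092]);print(rel(g,T))
im=c['image'][:,:,::-1].copy();Lm=L.as_matrix()
P=[g+Lm@(np.array(q)/1000) for q in ((0,82,-36),(0,-82,-36),(25,18,16),(25,-18,16),(-25,18,16),(-25,-18,16),(75,100,-36),(75,-100,-36))]
pp=proj(c,P);print(pp.round(0).tolist())
for p in pp: cv2.drawMarker(im,tuple(int(v) for v in p),(0,0,255),0,8,1)
cv2.imwrite('pics/w5.png',im)
E
```

```text
8.6833 [ 0.4253326  -0.36743414  0.17649787] [[ 0.864  0.089  0.495]
 [ 0.078 -0.996  0.043]
 [ 0.497  0.001 -0.868]] 0.08007195538607537
(array([ 0.0062, -0.0076,  0.1009]), array([ 0.4 ,  0.18, -0.58]))
[[228.0, 222.0], [409.0, 220.0], [293.0, 203.0], [341.0, 203.0], [295.0, 267.0], [341.0, 266.0], [199.0, 135.0], [435.0, 133.0]]
```

View pics/w5.png

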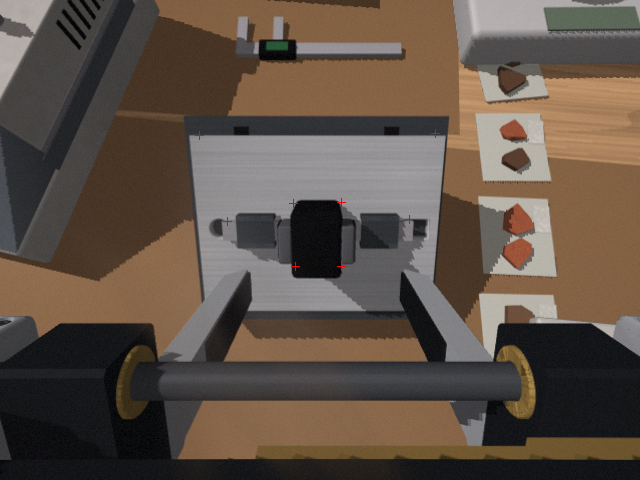

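The wrist view shows the silver plate with its top edge at v≈135 (u 188–447) and its bottom edge at v≈312. The handle is the black block at (292–342, 200–278), the round hole is at (216,228) and the slot at (421,228). My model marks are about 10 px off, so I'll extract the plate edges and solve PnP.

```bash
python3 - <<'E'
from h import *
import pickle
c=pickle.load(open('c5.pkl','rb'));im=c['image'].astype(int);g=im.sum(2)//3
print('L');[print(v,g[v,182:216].tolist()) for v in(150,180,205)]
print('R');[print(v,g[v,425:455].tolist()) for v in(150,180,205)]
print('T');[print(u,g[110:148,u].tolist()) for u in(280,340)]
print('B');[print(u,g[296:326,u].tolist()) for u in(280,340)]
print('rgbsample',im[150,300],im[125,300],im[316,300])
E
```

```text
L
150 [54, 58, 54, 56, 56, 56, 56, 60, 93, 136, 143, 139, 143, 140, 144, 142, 142, 142, 145, 142, 142, 142, 143, 148, 145, 146, 145, 146, 146, 144, 145, 147, 144, 147]
180 [58, 62, 61, 66, 60, 61, 58, 58, 59, 56, 61, 96, 139, 140, 144, 142, 141, 139, 144, 144, 137, 144, 145, 140, 144, 144, 148, 143, 141, 145, 143, 145, 143, 142]
205 [61, 58, 60, 59, 58, 61, 65, 59, 61, 61, 60, 55, 55, 85, 132, 144, 142, 141, 144, 143, 144, 142, 147, 142, 141, 142, 143, 143, 145, 141, 143, 141, 143, 144]
R
150 [153, 153, 151, 154, 150, 153, 150, 152, 151, 148, 150, 150, 154, 150, 152, 148, 151, 150, 147, 100, 40, 82, 100, 101, 100, 102, 101, 102, 99, 99]
180 [153, 152, 150, 150, 151, 151, 149, 149, 150, 148, 152, 147, 150, 150, 152, 149, 128, 44, 60, 98, 98, 102, 102, 99, 100, 101, 104, 101, 99, 100]
205 [145, 147, 145, 148, 144, 146, 144, 144, 147, 147, 146, 147, 142, 143, 117, 40, 43, 54, 54, 56, 58, 59, 52, 55, 51, 56, 54, 56, 57, 56]
T
280 [101, 101, 102, 100, 101, 89, 64, 52, 49, 51, 50, 53, 51, 51, 55, 52, 50, 49, 51, 49, 49, 49, 49, 50, 51, 105, 147, 149, 154, 151, 149, 150, 149, 151, 151, 147, 150, 153]
340 [101, 102, 98, 102, 102, 92, 69, 50, 53, 50, 50, 52, 50, 49, 50, 50, 54, 55, 51, 50, 46, 49, 49, 53, 58, 99, 147, 151, 153, 152, 151, 148, 157, 154, 152, 151, 149, 150]
B
280 [136, 140, 140, 141, 143, 142, 140, 146, 146, 144, 143, 146, 143, 140, 122, 68, 57, 57, 62, 63, 59, 59, 59, 62, 68, 65, 65, 66, 69, 65]
340 [142, 144, 148, 146, 147, 148, 147, 149, 150, 152, 153, 150, 150, 146, 126, 70, 46, 48, 47, 48, 50, 55, 49, 56, 60, 57, 56, 60, 58, 57]
rgbsample [154 153 154] [47 48 52] [63 61 63]
```

```bash
python3 - <<'E'
from h import *
import pickle
c=pickle.load(open('c5.pkl','rb'))
px=np.float64([[188.7,135],[445.3,135],[430.0,310.5],[205.7,310.5],[212,228],[424,228]])
ob=np.float64([[75,100,8],[75,-100,8],[-75,-100,8],[-75,100,8]])/1000
ok,rv,tv=cv2.solvePnP(ob,px[:4],K(c),np.float64(c['dist']))
C=np.array(c['cam_to_world']);A=np.eye(4);A[:3,:3]=cv2.Rodrigues(rv)[0];A[:3,3]=tv[:,0]
W=C@A;print(W.round(4));print('reproj',(cv2.projectPoints(ob,rv,tv,K(c),np.float64(c['dist']))[0][:,0]-px[:4]).round(1).tolist())
n=W[:3,2];print('tilt',np.degrees(np.arccos(n[2])),'yaw',np.degrees(np.arctan2(-W[0,1],W[1,1])),'lev y',np.degrees(np.arcsin(W[2,1])))
hs=np.float64([[25,18,60],[25,-18,60],[-25,18,60],[-25,-18,60],[0,82,8],[0,-82,8],[0,27,44],[0,-27,44],[75,0,8],[-75,0,8]])/1000
print(cv2.projectPoints(hs,rv,tv,K(c),np.float64(c['dist']))[0][:,0].round(0).tolist())
grip=W[:3,3]+.044*n;print('grip',grip)
g=c['image'].astype(int).sum(2)//3
print(g[270:284,317].tolist(),g[270,286:298].tolist(),g[270,336:348].tolist())
E
```

```text
[[ 8.605e-01 -9.080e-02 -5.013e-01  4.883e-01]
 [ 7.810e-02  9.959e-01 -4.640e-02 -3.535e-01]
 [ 5.035e-01  7.000e-04  8.640e-01  7.550e-02]
 [ 0.000e+00  0.000e+00  0.000e+00  1.000e+00]]
reproj [[-0.1, 0.1], [-0.1, 0.2], [0.3, -0.1], [-0.1, -0.2]]
tilt 30.230994418536266 yaw 5.2119018836870685 lev y 0.04266562437218174
[[289.0, 211.0], [342.0, 211.0], [291.0, 280.0], [341.0, 280.0], [219.0, 229.0], [416.0, 229.0], [280.0, 240.0], [353.0, 240.0], [317.0, 135.0], [318.0, 310.0]]
grip [ 0.46627323 -0.35559043  0.11356512]
[7, 18, 16, 15, 11, 13, 0, 33, 100, 148, 144, 141, 141, 145] [141, 144, 144, 144, 141, 106, 26, 18, 22, 16, 14, 16] [13, 7, 12, 3, 11, 47, 91, 97, 95, 94, 93, 94]
```

```bash
python3 - <<'E'
from h import *
import pickle
W0=np.array([.4883,-.3535,.0755]);L,T=lidR(5.2,30.2);M=L.as_matrix();n=M[:,2]
np.savez('lid.npz',p=W0,M=M)
s=pickle.load(open('c0.pkl','rb'))['scene']
hs=np.float64([[x,y,60] for x in(-25,25) for y in(-18,18)]+[[25,-18,10],[25,18,10]])/1000
print(proj(s,W0+hs@M.T).round(0).tolist())
m=(s['image'].max(2)<32).astype(np.uint8);M2=np.zeros_like(m);M2[285:335,140:200]=m[285:335,140:200]
k=max(cv2.findContours(M2,0,2)[0],key=cv2.contourArea);print(cv2.boundingRect(k))
print('hover',rel(W0+.1*n,T));print('grasp',rel(W0+.026*n,T))
E
```

```text
[[151.0, 297.0], [167.0, 290.0], [156.0, 301.0], [173.0, 294.0], [166.0, 323.0], [182.0, 315.0]]
(154, 294, 27, 29)
hover (array([ 0.0046, -0.0082,  0.0194]), array([ 0.1 ,  0.38, -0.06]))
grasp (array([ 0.0051, -0.0083,  0.0934]), array([ 0.1 ,  0.38, -0.06]))
```

Call:
{"api": "drive_tool", "payload": {"moves": [0, 0.4, 0, 0.005, -0.008, 0.02, 0.08, 0, 0.4, 0, 0.005, -0.008, 0.035, 0.08, 0, 0.4, 0, 0.005, -0.008, 0.035, 0.08, 0, 0.4, 0, 0.005, -0.008, 0.035, 0.08, 0, 0.4, 0, 0.005, -0.008, 0.035, 0.08]}}

```text
t: 9.1
tool_pos: [0.4514, -0.3498, 0.1519]
eef_rot: [-3.002, -0.152, -0.818]
wrist_force: [0.3, -0.3, 0.0]
opening: 0.0799
gripper_force: 0.0
```

```bash
python3 - <<'E'
from h import *
z=np.load('lid.npz');L,T=lidR(5.2,30.2);n=z['M'][:,2]
print(observe()['tool_pos']);print('grasp',rel(z['p']+.026*n,T))
c=camera('wrist');print(observe()['tool_pos'])
print('grasp',rel(z['p']+.026*n,T))
# check: handle black blob lower edge and sides vs. prediction
hs=np.float64([[x,y,60] for x in(-25,25) for y in(18,-18)])/1000
print(proj(c,z['p']+hs@z['M'].T).round(1).tolist())
m=(c['image'].max(2)<36).astype(np.uint8);M2=np.zeros_like(m);M2[150:345,240:395]=m[150:345,240:395]
k=max(cv2.findContours(M2,0,2)[0],key=cv2.contourArea);print(cv2.boundingRect(k))
save(c,'w6.png')
E
```

```text
[ 0.4513672  -0.34981139  0.15185239]
grasp (array([-0.0072,  0.0073,  0.0583]), array([-0.3 , -0.27,  0.5 ]))
[ 0.45147658 -0.35020577  0.15227106]
grasp (array([-0.0075,  0.0068,  0.0586]), array([-0.24, -0.29,  0.52]))
[[308.0, 317.6], [365.5, 318.2], [307.7, 240.6], [368.6, 241.2]]
(308, 224, 63, 91)
```

Call:
{"api": "drive_tool", "payload": {"moves": [-0.25, -0.3, 0.5, -0.0075, 0.007, 0.01, 0.08, -0.25, -0.3, 0.5, -0.0075, 0.007, 0.025, 0.08, -0.25, -0.3, 0.5, -0.0075, 0.007, 0.035, 0.08, -0.25, -0.3, 0.5, -0.0075, 0.007, 0.035, 0.08, -0.25, -0.3, 0.5, -0.0075, 0.007, 0.035, 0.08, -0.25, -0.3, 0.5, -0.0075, 0.007, 0.035, 0.08]}}

```text
t: 9.65
tool_pos: [0.464, -0.3582, 0.1208]
eef_rot: [-3.007, -0.139, -0.807]
wrist_force: [0.4, -0.1, 0.8]
opening: 0.08
gripper_force: 0.0
```

```bash
python3 - <<'E'
from h import *
z=np.load('lid.npz');L,T=lidR(5.2,30.2);n=z['M'][:,2]
c=camera('wrist');print('grasp',rel(z['p']+.026*n,T))
hs=np.float64([[x,y,60] for x in(-25,25) for y in(18,-18)])/1000
print(proj(c,z['p']+hs@z['M'].T).round(1).tolist())
m=(c['image'].max(2)<36).astype(np.uint8);M2=np.zeros_like(m);M2[150:365,240:385]=m[150:365,240:385]
k=max(cv2.findContours(M2,0,2)[0],key=cv2.contourArea);print(cv2.boundingRect(k))
# fingertips plane: tool axis projection at 19mm behind TCP
s=observe();Rt=R.from_rotvec(s['eef_rot']).as_matrix();print(proj(c,s['tool_pos']+np.array([0,0,-.0])+0*Rt[:,2]))
E
```

```text
grasp (array([-0.0015, -0.0024,  0.0256]), array([-0.12,  0.13,  0.06]))
[[287.4, 337.4], [354.8, 337.5], [284.8, 247.7], [357.0, 247.8]]
(286, 226, 72, 108)
[[325.7611779  285.09374771]]
```

Call:
{"api": "drive_tool", "payload": {"moves": [0, 0, 0, 0, -0.002, 0.008, 0.08, 0, 0, 0, 0, -0.002, 0.016, 0.08, 0, 0, 0, 0, -0.002, 0.022, 0.08, 0, 0, 0, 0, -0.002, 0.0255, 0.08, 0, 0, 0, 0, -0.002, 0.0255, 0.08, 0, 0, 0, 0, -0.002, 0.0255, 0.065, 0, 0, 0, 0, -0.002, 0.0255, 0.05, 0, 0, 0, 0, -0.002, 0.0255, 0.035, 0, 0, 0, 0, -0.002, 0.0255, 0.02, 0, 0, 0, 0, -0.002, 0.0255, 0.0, 0, 0, 0, 0, -0.002, 0.0255, 0.0, 0, 0, 0, 0, -0.002, 0.0255, 0.0, 0, 0, 0, 0, -0.002, 0.0255, 0.0, 0, 0, 0, 0, -0.002, 0.0255, 0.0]}}

```text
t: 10.87
tool_pos: [0.4772, -0.356, 0.1046]
eef_rot: [-2.991, -0.147, -0.791]
wrist_force: [-5.2, 6.0, 6.7]
opening: 0.0388
gripper_force: 29.9
```

Call:
{"api": "drive_tool", "payload": {"moves": [0, 0, 0, 0, 0, 0, 0, 0, 0, 0, 0, 0, 0, 0, 0, 0, 0, 0, 0, 0, 0]}}

```text
t: 11.12
tool_pos: [0.4771, -0.356, 0.1046]
eef_rot: [-2.992, -0.147, -0.791]
wrist_force: [-4.7, 7.5, 7.7]
opening: 0.0391
gripper_force: 29.9
```

```bash
python3 - <<'E'
from h import *
z=np.load('lid.npz');L,T=lidR(5.2,30.2);n=z['M'][:,2]
s=observe();print(s['tool_pos'],s['wrist_force'],s['moment']);print(rel(z['p']+.026*n,T))
a=s['tool_pos'];print(z['M'].T@(a-z['p']))
print(lidR(5.2,30.2)[1].as_rotvec())
E
```

```text
[ 0.4771437  -0.35603615  0.10456698] [-4.68468176  7.52867661  7.68149431] [1.3684066  0.85760242 0.7350206 ]
(array([-0.0048, -0.0014,  0.0049]), array([-1.25,  0.55,  0.09]))
[ 0.00482018 -0.00151459  0.03082623]
[-3.00741381 -0.13656586 -0.81146252]
```

Call:
{"api": "drive_tool", "payload": {"moves": [0, 0, 0, 0.002, 0, -0.008, 0, 0, 0, 0, 0.006, 0, -0.016, 0, 0, 0, 0, 0.012, 0, -0.026, 0, 0, 0, 0, 0.02, 0, -0.04, 0, 0, 0, 0, 0.03, 0, -0.055, 0, 0, 0, 0, 0.04, 0, -0.075, 0, 0, 0, 0, 0.05, 0, -0.095, 0, 0, 0, 0, 0.05, 0, -0.095, 0, 0, 0, 0, 0.05, 0, -0.095, 0, 0, 0, 0, 0.05, 0, -0.095, 0]}}

```text
t: 11.95
tool_pos: [0.4734, -0.3609, 0.21]
eef_rot: [-2.997, -0.143, -0.788]
wrist_force: [-0.2, 0.5, -5.6]
opening: 0.0386
gripper_force: 29.8
```

```bash
python3 - <<'E'
from h import *
s=observe();print(s['tool_pos'],s['wrist_force'],s['moment'],s['opening']);print(R.from_rotvec(s['eef_rot']).as_matrix().round(3).tolist())
print(lidR(5.2,30.2)[1].as_matrix().round(3).tolist())
c=camera('wrist');save(c,'w7.png');g=c['image'].astype(int).sum(2)//3
[print(v,[int(x) for x in np.where(np.abs(np.diff(g[v,150:500]))>25)[0]+150]) for v in(130,150,170,190)]
[print(u,[int(x) for x in np.where(np.abs(np.diff(g[60:340,u]))>25)[0]+60]) for u in(240,280,360)]
E
```

```text
[ 0.47335654 -0.36087181  0.20996534] [-0.18053925  0.45564797 -5.64825543] [-0.02544977  1.26162047  0.03628305] 0.03855099915754315
[[0.867, 0.099, 0.489], [0.079, -0.995, 0.062], [0.493, -0.015, -0.87]]
[[0.861, 0.091, 0.501], [0.078, -0.996, 0.046], [0.503, 0.0, -0.864]]
130 [248, 457, 479, 495, 496]
150 []
170 []
190 [150]
240 [148, 149, 255, 256, 311]
280 [88, 89, 100, 108, 109, 149]
360 [91, 102, 103, 108, 149, 243, 255]
```

```bash
python3 - <<'E'
from h import *
L,T=lidR(-7.4,0)
print(rel([.6394,.0127,.25],T)); print(rel([.4734,-.3609,.25],lidR(5.2,0)[1]))
E
```

```text
(array([ 0.1931, -0.3557,  0.0694]), array([ -4.25, -29.27,  12.55]))
(array([ 0.02  , -0.0004, -0.0351]), array([ -1.01, -29.5 ,   0.23]))
```

Call:
{"api": "drive_tool", "payload": {"moves": [0, -4, 0, 0.003, 0, -0.006, 0, -0.2, -10, 0, 0.007, 0, -0.013, 0, -0.5, -16, 0, 0.012, 0, -0.022, 0, -0.8, -22, 0, 0.016, 0, -0.03, 0, -1, -27, 0, 0.02, 0, -0.035, 0, -1, -29.5, 0, 0.027, -0.014, -0.031, 0, -1.5, -29.5, 1.5, 0.041, -0.043, -0.023, 0, -2, -29.5, 3, 0.058, -0.078, -0.012, 0, -2.5, -29.5, 4.5, 0.075, -0.114, -0.002, 0, -2.8, -29.4, 6, 0.093, -0.15, 0.009, 0, -3.1, -29.4, 7.5, 0.11, -0.185, 0.019, 0, -3.4, -29.4, 9, 0.127, -0.221, 0.029, 0, -3.7, -29.3, 10.5, 0.144, -0.256, 0.04, 0, -4, -29.3, 11.5, 0.16, -0.288, 0.05, 0, -4.2, -29.3, 12.5, 0.176, -0.32, 0.059, 0, -4.2, -29.3, 12.5, 0.186, -0.342, 0.065, 0, -4.2, -29.3, 12.5, 0.193, -0.356, 0.069, 0, -4.2, -29.3, 12.5, 0.193, -0.356, 0.069, 0, -4.2, -29.3, 12.5, 0.193, -0.356, 0.069, 0, -4.2, -29.3, 12.5, 0.193, -0.356, 0.069, 0]}}

```text
t: 13.67
tool_pos: [0.6391, 0.0097, 0.2508]
eef_rot: [3.132, -0.205, -0.0]
wrist_force: [0.2, -1.5, -6.1]
opening: 0.0391
gripper_force: 29.9
```

```bash
python3 - <<'E'
from h import *
import pickle
c=camera('wrist');sc=camera('scene');d=camera('side');pickle.dump((c,sc,d),open('c8.pkl','wb'))
s=observe();print(s['t'],s['tool_pos'],s['wrist_force'],s['opening']);print(R.from_rotvec(s['eef_rot']).as_matrix().round(3).tolist())
print(rel([.6394,.0127,.25],lidR(-7.4,0)[1]))
g=c['image'].astype(int);sat=g.max(2)-g.min(2);g=g.sum(2)//3
for v in range(90,330,20): print(v,[(int(x),int(g[v,x]),int(g[v,x+2])) for x in np.where(np.abs(g[v,2:]-g[v,:-2])>28)[0]])
for u in(200,250,400,440): print('u',u,[(int(x),int(g[x,u]),int(g[x+2,u])) for x in np.where(np.abs(g[2:360,u]-g[:358,u])>28)[0]])
E
```

```text
13.8167 [0.6395201  0.00984399 0.25179749] [-0.06462941 -0.5537486  -4.82260068] 0.039125308155488446
[[0.991, -0.131, 0.001], [-0.131, -0.991, -0.002], [0.002, 0.002, -1.0]]
(array([-0.0005, -0.0028,  0.0018]), array([ 0.12, -0.1 , -0.12]))
90 [(39, 106, 54), (40, 91, 53), (116, 51, 101), (117, 67, 106), (538, 103, 61), (539, 83, 51), (541, 51, 82), (542, 52, 97), (548, 97, 59), (549, 96, 13), (550, 59, 28), (551, 13, 54), (553, 54, 15), (564, 13, 52), (589, 53, 12), (590, 40, 8), (595, 11, 62), (596, 13, 137), (597, 62, 140), (617, 141, 99), (618, 142, 95), (620, 95, 58), (632, 45, 90), (633, 50, 94)]
110 [(174, 106, 161), (175, 120, 183), (244, 170, 109), (245, 153, 103), (246, 109, 162), (247, 103, 185), (398, 176, 113), (400, 113, 197), (401, 141, 186), (470, 166, 81), (471, 153, 55), (550, 51, 83), (551, 52, 97)]
130 [(42, 106, 168), (43, 116, 187), (93, 181, 119), (94, 161, 83), (95, 119, 71), (175, 61, 96), (176, 63, 152), (177, 96, 182), (245, 176, 105), (246, 159, 105), (247, 105, 165), (248, 105, 179), (397, 175, 109), (399, 109, 198), (400, 155, 187), (468, 169, 75), (469
[... 2401 characters left out ...]
69, 114), (284, 114, 165), (285, 135, 179), (321, 166, 79), (322, 146, 43), (323, 79, 41)]
u 250 [(16, 38, 87), (17, 39, 85), (19, 85, 49), (95, 40, 92), (96, 63, 144), (97, 92, 178), (98, 144, 176), (147, 203, 169), (254, 172, 88), (255, 156, 56), (256, 88, 53)]
u 400 [(36, 50, 87), (92, 68, 36), (96, 31, 72), (97, 39, 86), (98, 72, 111), (99, 86, 130), (127, 99, 147), (128, 120, 155), (147, 202, 147), (245, 168, 91), (246, 147, 91), (254, 88, 44), (255, 78, 22), (301, 33, 68)]
u 440 [(36, 50, 80), (92, 67, 38), (96, 39, 77), (97, 43, 93), (98, 77, 141), (99, 93, 173), (100, 141, 172), (249, 165, 91), (250, 148, 92), (258, 94, 65), (259, 89, 32), (260, 65, 25), (321, 90, 37), (322, 82, 14)]
```

```bash
python3 - <<'E'
from h import *
import pickle
c,sc,d=pickle.load(open('c8.pkl','rb'));g=c['image'].astype(int).sum(2)//3
for u in(172,176,180,184,188): print(u,g[255:300,u].tolist())
for u in(456,462,468,474,478): print(u,g[255:300,u].tolist())
E
```

```text
172 [173, 168, 169, 167, 168, 172, 172, 168, 172, 170, 170, 169, 168, 167, 166, 166, 167, 164, 168, 167, 173, 169, 166, 169, 169, 169, 170, 169, 172, 168, 169, 166, 171, 167, 167, 167, 165, 167, 166, 169, 170, 171, 164, 163, 163]
176 [174, 167, 166, 167, 166, 169, 171, 172, 172, 169, 168, 167, 168, 166, 162, 152, 144, 124, 109, 111, 106, 106, 112, 127, 141, 152, 161, 168, 172, 169, 169, 167, 168, 168, 163, 165, 167, 165, 163, 168, 168, 170, 167, 161, 163]
180 [171, 168, 169, 165, 167, 169, 169, 169, 171, 168, 154, 118, 98, 89, 88, 80, 80, 80, 80, 78, 80, 78, 83, 84, 83, 87, 88, 95, 108, 112, 124, 150, 167, 168, 166, 164, 167, 164, 168, 169, 170, 170, 165, 164, 166]
184 [172, 165, 167, 167, 170, 169, 172, 174, 160, 124, 96, 70, 69, 71, 70, 67, 70, 71, 77, 70, 75, 77, 77, 80, 83, 83, 85, 82, 85, 88, 94, 110, 129, 136, 156, 167, 163, 166, 166, 169, 169, 168, 166, 165, 162]
188 [173, 169, 166, 168, 166, 170, 172, 163, 135, 102, 84, 86, 79, 72, 75, 71, 72, 70, 69, 73, 68, 71, 75, 70, 72, 75, 76, 84, 84, 88, 85, 84, 95, 122, 136, 152, 166, 166, 166, 170, 169, 169, 165, 167, 165]
456 [92, 9
[... 214 characters left out ...]
, 67, 54, 52, 52, 52, 51, 54, 56, 50, 54, 55, 58, 51, 54, 55, 53, 50, 55, 53, 57, 60, 73, 73, 70, 73, 79, 89, 92, 90, 90, 92, 95, 93, 93, 90, 89]
468 [90, 91, 93, 92, 92, 89, 94, 92, 82, 67, 54, 54, 54, 51, 52, 55, 54, 54, 53, 56, 51, 55, 52, 52, 54, 48, 49, 50, 55, 61, 73, 71, 69, 72, 82, 88, 89, 91, 91, 94, 90, 90, 92, 88, 89]
474 [89, 95, 93, 90, 88, 90, 93, 91, 83, 70, 55, 49, 53, 57, 60, 55, 58, 60, 62, 62, 60, 64, 61, 64, 65, 63, 63, 64, 66, 63, 66, 71, 70, 74, 81, 86, 91, 91, 89, 91, 90, 94, 90, 90, 90]
478 [90, 94, 91, 93, 93, 90, 96, 90, 83, 72, 66, 64, 63, 65, 64, 64, 66, 67, 67, 65, 66, 67, 70, 73, 78, 81, 79, 84, 84, 84, 85, 91, 88, 88, 88, 84, 85, 89, 92, 88, 93, 94, 93, 92, 87]
```

```bash
python3 - <<'E'
from h import *
import pickle
c,sc,d=pickle.load(open('c8.pkl','rb'))
px=np.float64([[143.0,148.5],[508.7,148.5],[492.2,276.3],[160.6,276.3]])
ob=np.float64([[75,100,8],[75,-100,8],[0,-100,8],[0,100,8]])/1000
ok,rv,tv=cv2.solvePnP(ob,px,K(c),np.float64(c['dist']))
C=np.array(c['cam_to_world']);A=np.eye(4);A[:3,:3]=cv2.Rodrigues(rv)[0];A[:3,3]=tv[:,0]
W=C@A;print(W.round(4));P=lambda q:cv2.projectPoints(np.float64(q)/1000,rv,tv,K(c),np.float64(c['dist']))[0][:,0].round(1).tolist()
print((np.array(P(ob*1000))-px).tolist(),P([[0,90,8],[0,-92,8],[-8,-82,8],[8,82,8],[-25,18,60],[-25,-18,60]]))
s=observe();Rt=R.from_rotvec(s['eef_rot']).as_matrix()
# nominal tool from commanded: lid in tool frame
print('lid in tool',Rt.T@(W[:3,3]-s['tool_pos']))
print('yaw',np.degrees(np.arctan2(-W[0,1],W[1,1])),'pitch',np.degrees(np.arcsin(W[2,0])),'roll',np.degrees(np.arcsin(W[2,1])))
# deck / pins recheck with scene view
pa,pb=np.array([.64996,.09424,.16]),np.array([.6289,-.06874,.16])
for cc in(sc,d): print(proj(cc,[pa,pb,W[:3,3]+W[:3,:3]@[.075,.1,.008],W[:3,3]+W[:3,:3]@[.075,-.1,.008],W[:3,3]+W[:3,:3]@[-.075,-.1,.008]]).round(0).tolist())
E
```

```text
[[ 0.9915  0.1295 -0.0116  0.6349]
 [-0.1294  0.9916  0.0061  0.0099]
 [ 0.0123 -0.0046  0.9999  0.2192]
 [ 0.      0.      0.      1.    ]]
[[0.19999999999998863, 0.09999999999999432], [0.30000000000001137, -0.30000000000001137], [-0.39999999999997726, 0.0999999999999659], [-0.19999999999998863, 0.0999999999999659]] [[177.0, 276.4], [478.5, 276.4], [460.6, 288.6], [188.9, 263.9], [288.7, 365.1], [363.2, 365.1]]
lid in tool [-0.00462738  0.00043838  0.03256586]
yaw -7.43941298846824 pitch 0.7027496489693804 roll -0.26325110919383055
[[393.0, 262.0], [322.0, 284.0], [420.0, 256.0], [327.0, 285.0], [297.0, 238.0]]
[[232.0, 220.0], [277.0, 179.0], [194.0, 185.0], [254.0, 139.0], [313.0, 158.0]]
```

```bash
python3 - <<'E'
from h import *
import pickle
c=pickle.load(open('c4.pkl','rb'))[0];g=c['image'].astype(int).sum(2)//3
print(np.array(c['cam_to_world'])[:3,3])
for v in(180,200,220,240,260): print(v,'L',g[v,268:292].tolist(),'R',g[v,418:442].tolist())
for u in(310,350,400): print(u,g[155:178,u].tolist())
print('pinL');[print(v,g[v,232:268:1].tolist()) for v in range(226,258,2)]
print('pinR');[print(v,g[v,432:468].tolist()) for v in range(226,260,2)]
E
```

```text
[0.71759624 0.02200642 0.42382501]
180 L [169, 170, 171, 170, 171, 172, 167, 130, 85, 65, 65, 61, 65, 65, 63, 69, 76, 73, 74, 75, 72, 73, 77, 74] R [138, 141, 139, 142, 138, 138, 140, 147, 148, 188, 187, 173, 172, 175, 172, 170, 169, 169, 171, 170, 171, 171, 172, 169]
200 L [174, 172, 173, 173, 176, 172, 174, 159, 105, 75, 63, 60, 66, 65, 66, 65, 72, 73, 72, 72, 76, 70, 75, 76] R [138, 140, 141, 144, 143, 141, 147, 171, 187, 177, 175, 174, 174, 174, 174, 173, 176, 173, 170, 171, 172, 173, 171, 172]
220 L [170, 171, 173, 171, 172, 175, 173, 166, 124, 82, 64, 65, 64, 64, 67, 64, 68, 72, 72, 76, 74, 73, 76, 76] R [141, 141, 142, 141, 142, 162, 189, 176, 170, 167, 172, 171, 171, 171, 167, 170, 171, 171, 167, 169, 174, 171, 172, 172]
240 L [97, 96, 97, 96, 94, 101, 97, 96, 93, 84, 70, 66, 65, 64, 68, 66, 67, 75, 75, 75, 76, 73, 78, 74] R [140, 139, 136, 147, 183, 178, 172, 170, 171, 169, 171, 171, 169, 168, 169, 167, 171, 167, 164, 136, 116, 115, 119, 139]
260 L [167, 166, 166, 166, 165, 165, 166, 167, 160, 110, 78, 66, 65, 65, 65, 62, 66, 72, 74, 75, 72, 77, 74, 76] R [138, 145, 174, 181
[... 5492 characters left out ...]
 141, 111, 105, 77, 75, 76, 74, 77, 74, 84, 93, 94, 91, 93]
252 [170, 170, 173, 169, 169, 168, 171, 169, 165, 161, 92, 95, 94, 93, 84, 62, 60, 67, 116, 127, 129, 131, 128, 71, 65, 79, 76, 76, 75, 73, 81, 87, 90, 93, 92, 91]
254 [169, 171, 171, 172, 170, 173, 171, 173, 172, 164, 91, 93, 92, 96, 95, 91, 87, 73, 64, 66, 77, 93, 93, 90, 63, 66, 74, 77, 81, 87, 91, 89, 88, 91, 92, 91]
256 [171, 172, 170, 170, 171, 172, 169, 157, 159, 147, 94, 91, 91, 90, 91, 94, 94, 94, 94, 91, 91, 89, 93, 91, 91, 88, 91, 94, 91, 89, 89, 92, 95, 92, 94, 92]
258 [171, 169, 170, 171, 171, 168, 165, 116, 115, 112, 91, 90, 90, 89, 95, 92, 91, 93, 94, 93, 89, 91, 90, 93, 90, 91, 92, 89, 91, 90, 91, 92, 94, 92, 93, 92]
```

```bash
python3 - <<'E'
from h import *
import pickle
c=pickle.load(open('c4.pkl','rb'))[0]
P=onz(c,[[244.8,248],[452.3,250.7]],.16);v=P[0]-P[1];print(P,np.linalg.norm(v),P.mean(0),np.degrees(np.arctan2(-v[0],v[1])))
Q=onz(c,[[275.3,180],[277.2,260],[426.5,180],[419.8,260],[310,165.8],[400,167]],.125)
a=np.radians(-7.4);ex=np.array([np.cos(a),np.sin(a)]);ey=np.array([-np.sin(a),np.cos(a)])
q=Q[:,:2]-[.6394,.0127];print('ax',(q@ex*1000).round(1),'ay',(q@ey*1000).round(1))
E
```

```text
[[ 0.64961671  0.09313105  0.16      ]
 [ 0.628151   -0.06448411  0.16      ]] 0.15907015138303815 [0.63888386 0.01432347 0.16      ] -7.755432818047036
ax [ 48.4 -21.1  49.2 -20.2  60.1  59.6] ay [ 61.2  61.4 -63.9 -63.3  32.4 -41.4]
```

Call:
{"api": "drive_tool", "payload": {"moves": [0, 0, 0, 0.004, -0.0034, 0.005, 0, 0, 0, 0, 0.004, -0.0034, 0.015, 0, 0, 0, 0, 0.004, -0.0034, 0.025, 0, 0, 0, 0, 0.004, -0.0034, 0.035, 0, 0, 0, 0, 0.004, -0.0034, 0.043, 0, 0, 0, 0, 0.004, -0.0034, 0.049, 0, 0, 0, 0, 0.004, -0.0034, 0.052, 0, 0, 0, 0, 0.004, -0.0034, 0.052, 0, 0, 0, 0, 0.004, -0.0034, 0.052, 0]}}

```text
t: 14.57
tool_pos: [0.6447, 0.0148, 0.1999]
eef_rot: [3.133, -0.201, 0.004]
wrist_force: [0.7, 0.2, -5.0]
opening: 0.0389
gripper_force: 29.9
```

```bash
python3 - <<'E'
from h import *
import pickle
c=camera('wrist');sc=camera('scene');d=camera('side');pickle.dump((c,sc,d),open('c9.pkl','wb'))
s=observe();Rt=R.from_rotvec(s['eef_rot']).as_matrix();p=s['tool_pos']+Rt@[-.0046,.0004,.0326]
print(s['tool_pos'],'lid',p,'err',Rt.T@(np.array([.6394,.0127,.125])-p),s['wrist_force'])
g=c['image'].astype(int).sum(2)//3
print(g[140:156,250].tolist(),g[258:296,188].tolist(),g[200,140:156].tolist(),g[200,494:508].tolist(),g[280,165:215].tolist())
E
```

```text
[0.64498959 0.01480156 0.20046967] lid [0.64047979 0.01493798 0.16785491] err [-0.00092898  0.00230318  0.04285499] [ 0.68513958 -0.56883526 -5.19805776]
[178, 178, 179, 175, 174, 178, 176, 182, 172, 163, 170, 173, 174, 176, 177, 177] [166, 163, 169, 173, 163, 145, 153, 175, 176, 175, 175, 180, 176, 177, 175, 174, 177, 175, 174, 172, 175, 172, 172, 140, 95, 86, 82, 86, 85, 95, 117, 138, 149, 162, 165, 166, 167, 169] [101, 105, 102, 102, 103, 101, 104, 105, 102, 105, 130, 162, 165, 166, 165, 166] [176, 174, 175, 175, 176, 175, 175, 173, 164, 52, 51, 54, 54, 52] [169, 169, 168, 168, 167, 167, 165, 167, 167, 165, 168, 151, 106, 95, 92, 81, 83, 84, 82, 81, 79, 112, 159, 172, 172, 173, 173, 172, 173, 175, 175, 175, 174, 173, 171, 171, 171, 169, 173, 179, 167, 146, 148, 146, 147, 147, 138, 94, 65, 63]
```

```bash
python3 - <<'E'
from h import *
import pickle
c=pickle.load(open('c9.pkl','rb'))[0];g=c['image'].astype(int).sum(2)//3
for v in range(260,294,2): print(v,' '.join('%3d'%x for x in g[v,172:216:2]),'|',' '.join('%3d'%x for x in g[v,440:486:2]))
Pp=[[.6394,.0127,.16]+R.from_euler('z',-7.4,degrees=True).apply([0,y,0]) for y in(.082,-.082)]
print(proj(c,Pp))
E
```

```text
260 169 170 168 170 167 169 169 168 169 169 169 168 166 172 169 171 169 169 171 172 129  46 |  66  89  91  91  89  88  93  91  93  91  90  89  92  90  90  92  93  92  88  93  92  92  92
262 171 171 171 171 171 171 171 171 163 166 170 170 170 172 168 170 173 170 171 148  55  52 |  27  88  93  93  94  93  92  94  97  97  96  96  95  96  93  91  94  93  92  96  91  96  97
264 171 171 170 170 168 156 129 138 153 153 156 160 166 168 168 169 170 167 169 137  77  73 |  29  78  96  79  73  73  70  75  75  76  76  75  89  86  91  89  92  92  76  71  81  86  91
266 165 171 168 163 116  99 165 176 176 173 175 171 172 164 167 168 168 152  94  93  86  79 |  35  59  70  71  61  61  66  67  71  73  68  68  97  97  96  99  96  95  66  64  80  86  92
268 161 165 163 122  87  94 177 175 175 175 175 174 175 174 166 160 148  85  85  81  84  86 |  33  63  60  64  60  62  66  71  73  81  79  73  97 100  95  98  93  91  62  65  80  86  92
270 169 163 155  88  78 112 172 176 176 175 175 177 173 174 173 175 153 146 146 136  66  66 |  35  83  80  81  69  63  67  71  80  78  77  77  98  99  97  99  97  88  67 
[... 1420 characters left out ...]
 82  78  71  73  71  73  71  76  70  71  71  73  73  73  71  70  67  87  87  91  89
288 166 168 168 168 166 163 132 130 117 110 114 122 145 171 173 168 169 153 146 147 126  60 |  67  81  80  82  73  73  79  74  73  74  73  75  75  75  72  71  74  76  70  86  97  95  96
290 161 163 165 162 162 161 163 163 149 150 151 159 164 168 161 167 163 151 147 144 131  61 |  78  78  76  78  87  86  87  87  89  91  87  88  90  90  87  86  87  85  84  84  93  92  91
292 167 163 163 166 164 163 162 164 165 165 161 163 163 166 165 163 166 159 146 145 137  64 |  80  79  80  84  94  90  89  91  91  90  86  91  87  89  90  92  91  92  90  91  92  89  91
[[203.28121605 268.40289775]
 [456.27841093 268.51886356]]
```

```bash
python3 - <<'E'
from h import *
import pickle
c=pickle.load(open('c9.pkl','rb'))[0];g=c['image'].astype(int).sum(2)//3
px=np.float64([[143.0,148.5],[508.7,148.5],[492.2,276.3],[160.6,276.3]])
ob=np.float64([[75,100,8],[75,-100,8],[0,-100,8],[0,100,8]])/1000
ok,rv,tv=cv2.solvePnP(ob,px,K(c),np.float64(c['dist']))
P=lambda q:cv2.projectPoints(np.float64(q)/1000,rv,tv,K(c),np.float64(c['dist']))[0][:,0].round(1).tolist()
for sgn in(1,-1):
    print('top ctr/bot ctr/tip/tip+5y/tip+5x/shoulder/base',P([[0,82*sgn,8],[0,82*sgn,0],[0,82*sgn,-8],[0,82*sgn+5,-8],[5,82*sgn,-8],[0,82*sgn,-20],[0,82*sgn,-43]]))
C=np.array(c['cam_to_world']);A=np.eye(4);A[:3,:3]=cv2.Rodrigues(rv)[0];A[:3,3]=tv[:,0];print((C@A).round(4))
for v in range(262,280): print(v,' '.join('%3d'%x for x in g[v,442:480]))
E
```

```text
top ctr/bot ctr/tip/tip+5y/tip+5x/shoulder/base [[190.2, 276.4], [194.9, 271.6], [199.3, 267.1], [191.5, 267.1], [198.5, 259.8], [205.3, 261.0], [215.4, 250.6]]
top ctr/bot ctr/tip/tip+5y/tip+5x/shoulder/base [[461.9, 276.4], [457.2, 271.6], [452.9, 267.1], [445.1, 267.1], [453.6, 259.8], [446.8, 260.9], [436.7, 250.6]]
[[ 0.9918  0.1272 -0.0141  0.6406]
 [-0.1271  0.9919  0.0046  0.0151]
 [ 0.0146 -0.0028  0.9999  0.1683]
 [ 0.      0.      0.      1.    ]]
262  88  97  93  97  93  99  94  94  93  94  92  94  94  96  97  97  97  92  96  97  96  95  95  93  96  93  93  95  91  95  94  93  93  94  92  95  96  92
263  74  96  96  95  90  90  92  88  86  91  86  86  87  88  89  86  91  93  85  89  91  95  90  90  89  90  91  92  89  90  89  90  90  87  91  87  87  89
264  78  97  96  91  79  74  73  73  73  73  70  71  75  77  75  79  76  73  76  74  75  90  89  92  86  90  91  92  89  84  92  91  92  74  76  74  71  74
265  75  87  88  84  75  64  65  64  65  66  62  70  69  71  69  70  76  71  69  67  67  95  97 100  96  94  97  94  99  98  99 100  96  69  64  66  65  67
266  59  69  
[... 1470 characters left out ...]
  96  97  98  97  97 100 100  98  96  99  98  96  95  70  67  70  64  63  80
276  80  80  80  80  79  81  91  98  96  95  96  98  99  99  96  98  98  98  97  96  95  95  99  96  98  98  97 100 100  98  97  95  66  68  66  66  62  83
277  79  81  78  79  81  82  94  98  96 100  98  99  98  94  99  95  98  99  97 101  96  97  98  97  95  92  97  99  96  96  95  91  67  65  69  66  70  86
278  79  78  77  75  76  81  94  94  97 100  98  95  95  98  97  97  99 100  98  99  96  95  97 102  99  98  97 100  97  95  90  89  66  63  64  64  71  83
279  78  77  76  81  82  80  98  94  98  96  96  98  97  97  98  97 100  99  96  99  98  97  98  96  95  97  98  93  98  96  93  83  65  65  65  67  75  88
```

Call:
{"api": "drive_tool", "payload": {"moves": [0, 0, 0, -0.0017, 0.0032, 0, 0, 0, 0, 0, -0.0017, 0.0032, 0, 0, 0, 0, 0, -0.0017, 0.0032, 0, 0]}}

```text
t: 14.97
tool_pos: [0.6423, 0.0114, 0.2002]
eef_rot: [3.133, -0.202, 0.004]
wrist_force: [0.1, 0.9, -5.7]
opening: 0.0389
gripper_force: 29.9
```

```bash
python3 - <<'E'
from h import *
c=camera('wrist');s=observe();print(s['tool_pos'],s['wrist_force']);g=c['image'].astype(int).sum(2)//3
for v in range(260,278): print(v,' '.join('%3d'%x for x in g[v,444:474]),'|',' '.join('%3d'%x for x in g[v,182:212]))
E
```

```text
[0.6424447  0.01168063 0.20009087] [-0.31215115 -0.82602524 -5.94265434]
260  91  89  91  94  89  89  88  93  90  92  91  91  93  93  92  91  91  89  92  89  89  93  92  91  87  92  87  91  89  90 | 167 169 169 169 165 167 168 171 169 168 169 166 168 168 168 169 167 171 167 168 170 170 166 170 169 170 168 169 169 163
261  92  92  92  94  94  95  93  96  91  93  90  94  93  91  97  95  94  93  94  91  93  94  93  97  95  94  94  92  94  95 | 170 170 173 171 171 169 172 169 168 174 171 172 169 170 172 172 172 169 170 171 174 173 171 169 169 171 170 172 166 136
262  95  98  95  95  95  93  96  95  96  93  97  96  96  95  94  97  93  97  98  92  90  97  96  92  95  95  97  95  93  92 | 172 170 170 169 169 164 162 165 167 166 172 171 174 167 174 169 172 168 170 169 173 171 170 170 171 169 170 170 144  79
263  98  93  88  84  90  89  89  89  89  89  84  89  88  91  91  89  91  89  87  90  89  89  91  91  87  89  88  89  90  92 | 169 166 156 154 148 144 145 150 154 157 164 159 164 168 169 167 168 168 169 168 169 168 169 168 167 170 168 162 126  62
264  96  93  81  73  78  72  77  77  80  79
[... 2700 characters left out ...]
96  99 101  95 100  98  95  97  96 101  98  98  97  99  97  95  95  93  95  91  95  95 |  87 123 168 170 171 172 175 175 171 173 171 171 170 171 171 171 171 172 173 169 170 177 174 148 147 146 148 147 146 133
276  75  82  78  81  91  96  97  98 100  97  96 100  94  93  98  95  97  98  96  96  98  99  97  97  97  94  95  92  94  95 |  80 102 152 173 175 173 173 173 176 173 174 170 172 172 170 169 173 170 171 173 172 171 173 155 145 146 147 149 148 129
277  80  79  81  81  91  96  97  95  98  97  97  98  97  98  95  97  95  98  97  97  97  98  97  97  96  96  95  93  97  90 |  80  90 129 164 173 174 173 173 174 176 173 172 172 170 169 171 170 173 172 172 171 175 173 159 148 146 142 147 145 130
```

Both pin tips now sit within about 1 mm of the hole centres, at (201,266) and (453,267). I lower gently.

Call:
{"api": "drive_tool", "payload": {"moves": [0, 0, 0, 0, 0, 0.004, 0, 0, 0, 0, 0, 0, 0.008, 0, 0, 0, 0, 0, 0, 0.012, 0, 0, 0, 0, 0, 0, 0.016, 0, 0, 0, 0, 0, 0, 0.019, 0, 0, 0, 0, 0, 0, 0.022, 0, 0, 0, 0, 0, 0, 0.022, 0]}}

```text
t: 15.6
tool_pos: [0.6425, 0.0116, 0.1772]
eef_rot: [3.133, -0.202, 0.003]
wrist_force: [1.4, -0.1, -6.5]
opening: 0.0389
gripper_force: 29.9
```

Call:
{"api": "drive_tool", "payload": {"moves": [0, 0, 0, 0, 0, 0.003, 0, 0, 0, 0, 0, 0, 0.006, 0, 0, 0, 0, 0, 0, 0.009, 0, 0, 0, 0, 0, 0, 0.012, 0, 0, 0, 0, 0, 0, 0.014, 0, 0, 0, 0, 0, 0, 0.014, 0]}}

```text
t: 16.1
tool_pos: [0.6425, 0.0116, 0.1634]
eef_rot: [3.133, -0.202, 0.003]
wrist_force: [1.4, -1.1, -6.1]
opening: 0.0387
gripper_force: 29.9
```

Call:
{"api": "drive_tool", "payload": {"moves": [0, 0, 0, 0, 0, 0.0015, 0, 0, 0, 0, 0, 0, 0.003, 0, 0, 0, 0, 0, 0, 0.004, 0, 0, 0, 0, 0, 0, 0.005, 0, 0, 0, 0, 0, 0, 0.006, 0, 0, 0, 0, 0, 0, 0.006, 0]}}

```text
t: 16.6
tool_pos: [0.6428, 0.0116, 0.1579]
eef_rot: [3.133, -0.202, 0.004]
wrist_force: [1.6, -1.8, -5.2]
opening: 0.0388
gripper_force: 29.9
```

Call:
{"api": "drive_tool", "payload": {"moves": [0, 0, 0, 0, 0, 0.0007, 0, 0, 0, 0, 0, 0, 0.0014, 0, 0, 0, 0, 0, 0, 0.002, 0, 0, 0, 0, 0, 0, 0.002, 0]}}

```text
t: 16.93
tool_pos: [0.6431, 0.0113, 0.1564]
eef_rot: [3.133, -0.202, 0.005]
wrist_force: [1.8, -3.3, 0.0]
opening: 0.0387
gripper_force: 30.0
```

Call:
{"api": "drive_tool", "payload": {"moves": [0, 0, 0, 0, 0, 0.0007, 0, 0, 0, 0, 0, 0, 0.0014, 0, 0, 0, 0, 0, 0, 0.0014, 0]}}

```text
t: 17.18
tool_pos: [0.6432, 0.0113, 0.1561]
eef_rot: [3.134, -0.201, 0.006]
wrist_force: [-0.4, -3.6, 6.8]
opening: 0.039
gripper_force: 30.0
```

```bash
python3 - <<'E'
from h import *
c=camera('wrist');s=observe();g=c['image'].astype(int).sum(2)//3
print(g[140:158,250].tolist(),g[140:158,400].tolist())
for v in(180,200,230,290): print(v,g[v,138:172].tolist(),g[v,484:512].tolist())
print(g[258:296,474].tolist());print(g[258:296,186].tolist())
E
```

```text
[165, 164, 164, 165, 167, 167, 167, 165, 168, 153, 149, 158, 162, 162, 163, 162, 158, 157] [163, 161, 162, 162, 164, 159, 164, 163, 162, 152, 147, 158, 157, 157, 164, 161, 157, 156]
180 [169, 169, 167, 170, 172, 170, 168, 167, 170, 161, 150, 151, 154, 152, 152, 152, 154, 153, 151, 151, 152, 152, 153, 155, 155, 153, 152, 154, 153, 154, 156, 152, 156, 152] [151, 155, 154, 155, 154, 152, 152, 153, 150, 153, 152, 153, 152, 152, 154, 154, 150, 150, 152, 150, 91, 89, 86, 86, 89, 85, 156, 157]
200 [172, 170, 170, 170, 170, 166, 167, 166, 167, 166, 168, 167, 155, 152, 155, 149, 153, 152, 153, 152, 154, 154, 154, 150, 154, 154, 153, 153, 155, 154, 153, 153, 151, 152] [163, 164, 159, 161, 162, 160, 166, 159, 162, 163, 162, 163, 163, 163, 160, 160, 162, 116, 88, 87, 87, 87, 86, 88, 88, 86, 157, 157]
230 [163, 164, 164, 161, 166, 166, 166, 167, 163, 168, 168, 164, 167, 167, 167, 163, 156, 153, 154, 154, 153, 154, 158, 156, 156, 156, 156, 156, 156, 154, 156, 156, 155, 155] [155, 155, 157, 158, 155, 153, 158, 157, 160, 160, 157, 155, 156, 139, 89, 88, 87, 88, 89, 86, 90, 162, 161, 162, 163, 164, 161, 163]
290 [134, 165, 161, 160, 161, 161, 160, 159, 163, 160, 161, 160, 157, 158, 159, 159, 159, 160, 161, 161, 162, 160, 157, 158, 152, 154, 152, 153, 150, 149, 141, 126, 118, 110] [58, 63, 85, 85, 84, 85, 87, 87, 87, 89, 87, 89, 93, 85, 87, 89, 89, 89, 87, 89, 88, 86, 91, 90, 87, 91, 90, 87]
[81, 85, 82, 86, 86, 82, 73, 63, 57, 58, 61, 60, 64, 61, 59, 64, 66, 61, 59, 59, 60, 60, 61, 59, 63, 61, 58, 59, 58, 59, 59, 56, 61, 60, 61, 62, 62, 61]
[154, 153, 151, 157, 158, 151, 125, 98, 98, 115, 131, 130, 131, 124, 96, 79, 75, 75, 76, 75, 77, 76, 74, 73, 72, 75, 75, 74, 71, 73, 70, 70, 70, 70, 71, 69, 69, 71]
```

Call:
{"api": "drive_tool", "payload": {"moves": [0, 0, 0, 0, 0, 0, 0.044, 0, 0, 0, 0, 0, 0, 0.048, 0, 0, 0, 0, 0, 0, 0.052, 0, 0, 0, 0, 0, -0.001, 0.056, 0, 0, 0, 0, 0, -0.001, 0.062, 0, 0, 0, 0, 0, -0.001, 0.07, 0, 0, 0, 0, 0, -0.001, 0.07, 0, 0, 0, 0, 0, -0.001, 0.07]}}

```text
t: 17.9
tool_pos: [0.6422, 0.0125, 0.1551]
eef_rot: [3.134, -0.2, 0.002]
wrist_force: [-0.0, 0.2, -0.1]
opening: 0.0702
gripper_force: 0.0
```

```bash
python3 - <<'E'
from h import *
c=camera('wrist');s=observe();print(s['tool_pos'],s['wrist_force'],s['opening']);g=c['image'].astype(int).sum(2)//3
save(c,'w10.png')
print(g[140:158,250].tolist())
for v in(250,256,262,268,274,280,286): print(v,' '.join('%d'%x for x in g[v,170:300:2]),'|',' '.join('%d'%x for x in g[v,350:480:2]))
E
```

```text
[0.64225001 0.01239602 0.15519889] [ 0.00813932 -0.26383398  0.00707762] 0.06971484027597126
[153, 156, 158, 158, 156, 157, 158, 148, 143, 152, 152, 153, 155, 152, 151, 151, 152, 153]
250 144 143 146 144 148 144 146 144 142 147 144 147 146 143 141 145 145 148 145 145 144 146 141 144 144 142 139 142 145 144 143 143 140 140 143 139 140 142 138 141 145 145 143 145 141 142 141 140 140 143 140 144 143 142 140 144 143 142 141 141 142 144 116 18 12 | 6 7 4 6 9 19 75 75 74 76 77 74 78 73 75 72 77 75 75 77 77 76 75 75 76 73 75 75 79 78 74 81 78 75 75 76 80 74 75 77 76 77 74 79 77 75 79 79 76 81 77 80 76 79 77 78 74 75 80 75 80 80 75 79 80
256 146 147 142 143 145 146 143 143 144 147 146 144 143 142 148 141 145 146 143 142 146 145 143 82 38 44 41 41 41 39 43 46 45 44 43 45 45 46 44 41 41 40 44 42 35 43 38 31 33 88 144 124 128 129 125 123 128 142 145 147 147 131 17 7 4 | 2 2 2 10 3 7 25 76 75 74 77 78 79 76 78 77 77 77 72 20 21 21 22 20 17 17 19 16 18 21 19 21 19 22 18 18 18 20 20 18 15 22 20 13 47 75 77 82 77 79 82 79 80 78 80 79 78 80 76 81 75 79 80 78 81
262 150 148 149 149 146 148 147 141 13
[... 1235 characters left out ...]
 48 54 51 52 53 48 53 51 70 72 73 72 74 75 72 76 78 78 75 52 34 31 31 42 55 54 51 70 61 33 51 44 40 41 38 40 38 31 20 20 20 17 15 | 8 9 7 7 0 7 7 1 6 27 28 31 28 26 30 28 26 12 62 65 23 1 5 9 29 57 60 56 59 59 61 61 56 57 61 57 24 26 28 22 24 24 26 25 20 20 35 70 69 70 69 66 68 67 70 64 53 52 57 54 52 54 57 55 62
286 122 107 91 84 72 74 70 69 67 68 63 63 68 59 73 75 75 74 74 70 75 67 33 45 46 49 46 50 72 69 73 70 72 73 73 70 72 74 72 62 37 32 31 30 30 38 54 55 46 67 35 55 48 46 46 44 45 38 41 34 17 22 18 17 13 | 7 11 3 6 9 7 3 5 0 30 34 29 31 30 30 30 32 28 16 58 20 6 7 12 8 2 49 61 60 58 58 58 58 58 60 61 59 54 27 25 20 21 23 27 27 27 61 67 71 71 69 68 71 72 73 54 50 51 52 54 51 54 57 55 59
```

Call:
{"api": "drive_tool", "payload": {"moves": [0, 0, 0, 0, 0, -0.01, 0.075, 0, 0, 0, 0, 0, -0.03, 0.08, 0, 0, 0, 0, 0, -0.06, 0.08, 0, 0, 0, 0, 0, -0.09, 0.08, 0, 0, 0, 0, 0, -0.11, 0.08, 0, 0, 0, 0, 0, -0.11, 0.08, 0, 0, 0, 0, 0, -0.11, 0.08, 0, 0, 0, 0, 0, -0.11, 0.08]}}

```text
t: 18.62
tool_pos: [0.6416, 0.0123, 0.2649]
eef_rot: [3.134, -0.201, 0.001]
wrist_force: [0.4, 1.0, -0.6]
opening: 0.0801
gripper_force: 0.0
```

```bash
python3 - <<'E'
from h import *
import pickle
c=camera('wrist');s=observe();print(s['tool_pos'],s['opening']);g=c['image'].astype(int).sum(2)//3
pickle.dump(c,open('c11.pkl','wb'))
a=R.from_euler('z',-7.4,degrees=True);S=np.array([.6394,.0127,.125])
def pr(q): return proj(c,S+a.apply(np.float64(q)/1000)).round(0).astype(int).tolist()
print('plate corners',pr([[75,100,8],[75,-100,8],[-75,-100,8],[-75,100,8]]))
print('btn out',pr([[0,27,44],[0,-27,44],[0,27,58],[0,-27,58],[0,20,58],[0,-20,58],[0,18,60],[0,-18,60]]),'handle',pr([[25,18,60],[-25,18,60]]))
print('bolt out/home ends',pr([[0,77.5,16],[0,-77.5,16],[0,70.5,16],[0,-70.5,16]]))
v0=pr([[0,27,58]])[0][1]
for v in(v0-6,v0,v0+6,v0+14): print(v,' '.join('%d'%x for x in g[v,255:300]),'|',' '.join('%d'%x for x in g[v,335:385]))
v1=pr([[0,77.5,16]])[0][1];x0=pr([[0,77.5,16]])[0][0];x1=pr([[0,-77.5,16]])[0][0]
for v in(v1-8,v1-4,v1,v1+4,v1+8): print(v,x0,' '.join('%d'%x for x in g[v,x0-22:x0+18]),'|',x1,' '.join('%d'%x for x in g[v,x1-18:x1+22]))
E
```

```text
[0.64138251 0.01229476 0.26430665] 0.07967104508364237
plate corners [[206, 144], [444, 144], [431, 307], [220, 307]]
btn out [[291, 241], [359, 241], [290, 246], [361, 246], [299, 246], [352, 246], [301, 247], [349, 247]] handle [[301, 214], [302, 278]]
bolt out/home ends [[236, 233], [414, 233], [244, 233], [406, 233]]
240 64 65 62 61 63 58 60 61 56 65 59 58 57 58 60 57 63 62 54 56 60 57 53 57 54 56 56 59 55 54 55 58 78 77 79 71 54 87 86 80 82 79 77 78 79 | 8 18 9 8 14 15 13 13 15 13 12 16 9 10 35 89 85 84 81 79 78 80 77 79 72 59 40 40 78 75 73 55 28 27 30 30 30 29 29 28 31 29 30 33 31 30 31 25 27 31
246 76 79 74 78 81 78 81 77 71 69 73 76 75 72 64 72 76 81 73 73 73 75 71 71 69 74 72 75 73 79 77 41 45 86 89 78 54 90 88 82 76 80 79 81 76 | 12 16 15 17 15 12 19 13 14 14 10 7 9 6 35 87 80 81 81 80 76 79 75 76 76 55 39 47 85 80 41 23 30 31 26 29 28 30 30 27 28 26 32 31 31 27 25 28 30 31
252 167 160 162 160 161 161 164 163 164 161 162 162 163 162 162 163 162 165 163 160 161 163 163 159 161 163 162 162 160 159 162 160 161 162 162 144 63 91 85 79 81 77 78 78 75 | 14 17 11 16 17 16 12 8 18
[... 1234 characters left out ...]
43 139 142 142 140 141 131 131 135 139 132 130 126 124 118 114 105 97 87 79 67 62 63 90 90 84 87 88
237 236 166 165 162 164 165 163 165 165 164 162 149 146 144 146 139 132 110 72 71 70 72 77 69 72 69 71 77 86 86 84 83 87 84 80 83 83 76 58 45 50 | 414 26 29 34 54 52 59 75 74 76 92 141 141 142 142 146 143 142 141 123 131 132 133 137 137 140 139 138 137 135 127 119 111 96 78 58 74 88 90 90 90
241 236 168 165 163 163 162 158 160 162 162 162 160 158 152 139 131 94 70 69 69 71 74 88 111 142 127 110 107 108 109 109 106 112 116 140 140 143 138 110 65 63 | 414 30 24 28 38 56 62 79 79 74 93 144 141 147 146 144 145 141 145 134 88 100 115 122 126 129 132 134 139 144 145 140 138 138 131 97 84 86 86 85 85
```

```bash
python3 - <<'E'
from h import *
import pickle
cs=pickle.load(open('c0.pkl','rb'));w,d=cs['wrist'],cs['side']
c=pickle.load(open('c11.pkl','rb'));g=c['image'].astype(int).sum(2)//3
print('far',g[136:152,240].tolist(),g[136:152,410].tolist(),'L',g[190,200:220].tolist(),'R',g[190,430:450].tolist())
T=tri(w,[[147,197]],d,[[313,248]]);print(T)
a=np.radians(-7.4);ex=np.array([np.cos(a),np.sin(a)]);ey=np.array([-np.sin(a),np.cos(a)]);q=T[0,:2]-[.6394,.0127];print(q@ex,q@ey)
gw=w['image'].astype(int).sum(2)//3;gd=d['image'].astype(int).sum(2)//3
for v in(160,180,200,220,232): print(v,gw[v,122:172].tolist())
for u in(142,150): print(u,gw[140:260,u].tolist()[::2])
for v in(238,243,248,253,258): print(v,gd[v,290:335].tolist())
E
```

```text
far [174, 169, 173, 171, 167, 171, 167, 171, 165, 164, 162, 162, 164, 165, 163, 161] [173, 173, 175, 173, 173, 173, 173, 172, 174, 165, 164, 164, 166, 165, 164, 160] L [170, 173, 171, 170, 171, 171, 170, 169, 172, 171, 168, 161, 156, 159, 158, 159, 157, 159, 158, 159] R [163, 163, 161, 159, 165, 160, 160, 161, 160, 158, 157, 137, 97, 94, 95, 92, 105, 167, 168, 167]
[[0.49979986 0.03107188 0.08324274 0.00313547]]
-0.14080364943431184 0.00023898217889941942
160 [117, 94, 69, 61, 62, 65, 63, 68, 60, 66, 64, 62, 60, 56, 57, 58, 56, 56, 57, 55, 56, 59, 58, 58, 59, 60, 64, 69, 69, 62, 61, 56, 55, 54, 56, 53, 53, 50, 44, 42, 41, 37, 41, 34, 40, 54, 70, 71, 66, 68]
180 [111, 98, 72, 63, 64, 64, 62, 62, 64, 67, 66, 63, 60, 56, 56, 56, 53, 54, 55, 56, 56, 57, 59, 55, 59, 63, 65, 67, 65, 56, 54, 54, 48, 52, 52, 51, 51, 50, 42, 37, 37, 37, 36, 35, 49, 63, 69, 69, 67, 58]
200 [109, 97, 73, 69, 65, 66, 66, 65, 71, 67, 69, 64, 61, 57, 56, 53, 55, 58, 54, 56, 55, 56, 54, 57, 60, 61, 66, 67, 65, 57, 53, 55, 53, 53, 53, 53, 48, 45, 38, 40, 36, 37, 36, 39, 49, 68, 64, 68, 64, 47]
220 [113, 106, 80, 68,
[... 1247 characters left out ...]
, 71, 83, 100, 117, 119, 120, 122, 120, 118, 122]
248 [24, 27, 44, 69, 94, 109, 117, 119, 116, 105, 92, 85, 86, 92, 99, 110, 108, 108, 108, 107, 105, 103, 107, 105, 104, 100, 101, 93, 78, 64, 62, 74, 88, 101, 111, 118, 118, 121, 118, 122, 120, 123, 122, 121, 121]
253 [108, 117, 118, 118, 120, 111, 103, 88, 82, 82, 93, 105, 118, 124, 124, 121, 112, 109, 105, 107, 105, 104, 99, 91, 74, 63, 65, 73, 86, 98, 112, 118, 120, 123, 118, 122, 122, 119, 120, 119, 119, 122, 120, 120, 119]
258 [123, 121, 120, 121, 118, 121, 117, 120, 115, 114, 104, 97, 86, 81, 90, 98, 105, 113, 113, 102, 83, 69, 66, 75, 86, 99, 110, 120, 118, 119, 118, 119, 118, 121, 119, 118, 118, 122, 119, 121, 120, 121, 125, 131, 141]
```

```bash
python3 - <<'E'
from h import *
import pickle
cs=pickle.load(open('c0.pkl','rb'));w,d=cs['wrist'],cs['side']
a=np.radians(-7.4);ex=np.array([np.cos(a),np.sin(a)]);ey=np.array([-np.sin(a),np.cos(a)])
for pd in([312,247],[313,248],[314,248]):
    T=tri(w,[[141.5,197]],d,[pd]);q=T[0,:2]-[.6394,.0127];print(T.round(4),q@ex,q@ey)
P=T[0,:3]
# check size with bar face corners
L=R.from_euler('z',-7.4,degrees=True)*R.from_euler('y',-36,degrees=True)
C=[P+L.apply(np.array(k)/1000) for k in((12,35,0),(12,-35,0),(-12,-35,0),(-12,35,0))]
print(proj(w,C).round().tolist(),proj(d,C).round().tolist())
print(rel(P+.08*L.as_matrix()[:,2],lidR(-7.4,36)[1]))
E
```

```text
[[0.4997 0.0332 0.0894 0.0065]] -0.14118305201042408 0.002362727376986577
[[0.4979 0.0326 0.0863 0.0059]] -0.14285222683174523 0.0014935591374089785
[[0.4967 0.0318 0.0854 0.0042]] -0.143927992751089 0.0005666930822737472
[[151.0, 154.0], [151.0, 239.0], [136.0, 232.0], [136.0, 151.0]] [[302.0, 253.0], [319.0, 234.0], [327.0, 242.0], [310.0, 262.0]]
(array([-0.1929, -0.0011,  0.1142]), array([ 0.07, 36.01,  0.09]))
```

Call:
{"api": "drive_tool", "payload": {"moves": [0, 5, 0, -0.03, -0.001, 0, 0.04, 0, 11, 0, -0.065, -0.001, 0, 0.0, 0, 17, 0, -0.1, -0.001, 0.01, 0.0, 0, 23, 0, -0.13, -0.001, 0.035, 0.0, 0, 29, 0, -0.16, -0.001, 0.06, 0.0, 0, 36, 0, -0.185, -0.001, 0.09, 0.0, 0, 36, 0, -0.193, -0.001, 0.114, 0.0, 0, 36, 0, -0.193, -0.001, 0.114, 0.0, 0, 36, 0, -0.193, -0.001, 0.114, 0.0, 0, 36, 0, -0.193, -0.001, 0.114, 0.0, 0, 36, 0, -0.193, -0.001, 0.114, 0.0]}}

```text
t: 19.58
tool_pos: [0.4392, 0.0477, 0.2321]
eef_rot: [3.005, -0.189, 0.728]
wrist_force: [-0.0, 0.2, -0.9]
opening: 0.01
gripper_force: 0.0
```

```bash
python3 - <<'E'
from h import *
import pickle
c=camera('wrist');pickle.dump(c,open('c12.pkl','wb'));s=observe();print(s['tool_pos'],s['opening'])
P=np.array([.498,.0325,.086]);L=R.from_euler('z',-7.4,degrees=True)*R.from_euler('y',-36,degrees=True)
C=[P+L.apply(np.array(k)/1000) for k in((12,35,0),(12,-35,0),(-12,-35,0),(-12,35,0))]
q=proj(c,C).round().astype(int);print(q.tolist(),rel(P,lidR(-7.4,36)[1]))
g=c['image'].astype(int).sum(2)//3;um=int(q[:,0].mean())
for u in(q[0,0]+12,um-15,um+15,q[1,0]-12): print('col',u,q[0,1]-30,g[q[0,1]-30:q[2,1]+30,u].tolist())
for v in(q[0,1]+8,q[0,1]+16): print('row',v,q[0,0]-25,g[v,q[0,0]-25:q[0,0]+20].tolist(),q[1,0]-20,g[v,q[1,0]-20:q[1,0]+25].tolist())
E
```

```text
[0.4374572  0.05701998 0.23151842] 0.005979361748469928
[[295, 224], [368, 224], [366, 247], [296, 246]] (array([-0.0105,  0.016 ,  0.1583]), array([-0.05,  8.88,  1.62]))
col 307 194 [10, 10, 17, 11, 12, 7, 6, 7, 9, 28, 58, 78, 92, 93, 92, 92, 88, 91, 86, 75, 50, 52, 52, 53, 53, 58, 66, 71, 80, 85, 89, 81, 78, 82, 80, 82, 82, 77, 76, 74, 79, 79, 75, 74, 76, 80, 79, 78, 76, 70, 45, 37, 60, 89, 93, 91, 89, 90, 89, 87, 89, 86, 90, 91, 89, 90, 89, 86, 85, 89, 87, 88, 92, 89, 88, 87, 104, 127, 125, 126, 128, 123, 127]
col 316 194 [7, 10, 14, 13, 4, 6, 11, 3, 10, 25, 51, 75, 92, 94, 89, 93, 89, 92, 86, 70, 52, 52, 52, 52, 53, 58, 67, 71, 80, 86, 86, 81, 81, 78, 79, 81, 79, 79, 76, 74, 80, 80, 78, 73, 75, 74, 78, 78, 78, 69, 49, 40, 44, 51, 60, 78, 90, 95, 90, 92, 92, 85, 87, 88, 86, 88, 85, 88, 88, 88, 88, 88, 89, 88, 89, 90, 89, 88, 81, 76, 75, 73, 81]
col 346 194 [12, 12, 6, 4, 11, 10, 15, 13, 10, 19, 42, 77, 85, 93, 89, 92, 87, 89, 88, 81, 62, 54, 54, 52, 52, 58, 61, 67, 77, 84, 89, 87, 79, 77, 74, 79, 82, 79, 76, 78, 77, 74, 78, 75, 76, 80, 73, 73, 77, 73, 55, 37, 42, 53, 60, 75, 89, 
[... 507 characters left out ...]
, 92, 92, 90, 91, 89, 89, 88, 87, 92, 90, 82, 56, 52, 52, 53, 55, 66, 91, 84, 81, 79, 81, 78, 77, 80, 74, 76, 78, 80, 75, 77, 79, 75, 76] 348 [78, 80, 78, 78, 78, 80, 78, 77, 79, 75, 77, 76, 73, 76, 77, 79, 73, 78, 81, 74, 65, 48, 37, 35, 31, 30, 33, 48, 53, 53, 54, 55, 54, 54, 58, 69, 88, 93, 92, 89, 91, 93, 89, 90, 91]
row 240 270 [88, 90, 90, 91, 90, 87, 92, 90, 90, 88, 90, 88, 88, 91, 88, 88, 92, 85, 87, 88, 89, 84, 60, 54, 53, 52, 50, 64, 89, 88, 77, 79, 78, 77, 75, 79, 75, 79, 77, 79, 77, 77, 77, 76, 76] 348 [76, 76, 78, 78, 76, 72, 74, 77, 73, 74, 77, 75, 74, 76, 75, 73, 77, 77, 72, 69, 53, 39, 30, 34, 32, 32, 40, 54, 54, 58, 53, 55, 55, 57, 59, 81, 93, 93, 92, 88, 89, 89, 92, 93, 88]
```

```bash
python3 - <<'E'
from h import *
P=np.array([.498,.0325,.086]);T=lidR(-7.4,36)[1];n=-T.as_matrix()[:,2]
print(rel(P+.06*n,T),observe()['tool_pos'],observe()['joint_positions'])
E
```

```text
(array([-0.0198,  0.0158,  0.0991]), array([-0.05,  8.88,  1.62])) [0.4374572  0.05701998 0.23151842] [-1.37177104  0.34992656  1.31646846  2.46605406 -1.0960494   0.23677959
 -0.78947729]
```

```bash
python3 - <<'E'
from h import *
P=np.array([.498,.0325,.086]);n=-lidR(-7.4,36)[1].as_matrix()[:,2];T=lidR(-7.4,5)[1]
t=P+.06*n-.008*T.as_matrix()[:,0];print(t,n)
print(rel([.52,.03,.24],T)); print(rel(t,T))
E
```

```text
[0.45512344 0.03806869 0.13384377] [-0.58288968  0.07570415  0.80901699]
(array([0.0793, 0.0184, 0.0314]), array([  0.39, -22.12,   1.58]))
(array([-0.0272,  0.0156,  0.0961]), array([  0.39, -22.12,   1.58]))
```

Call:
{"api": "drive_tool", "payload": {"moves": [0.1, -5, 0.4, 0.02, 0.004, 0.005, 0, 0.2, -11, 0.8, 0.04, 0.009, 0.013, 0, 0.3, -17, 1.2, 0.06, 0.014, 0.022, 0, 0.4, -22, 1.6, 0.079, 0.018, 0.031, 0, 0.4, -22, 1.6, 0.079, 0.018, 0.031, 0, 0.4, -22, 1.6, 0.079, 0.018, 0.031, 0, 0.4, -22, 1.6, 0.079, 0.018, 0.031, 0, 0.4, -22, 1.6, 0.079, 0.018, 0.031, 0]}}

```text
t: 20.3
tool_pos: [0.5203, 0.0199, 0.2402]
eef_rot: [3.125, -0.24, 0.141]
wrist_force: [-1.1, 0.3, 0.2]
opening: 0.0004
gripper_force: 0.0
```

```bash
python3 - <<'E'
from h import *
s=observe();print(s['tool_pos'],s['joint_positions'].round(2) if hasattr(s['joint_positions'],'round') else s['joint_positions'],R.from_rotvec(s['eef_rot']).as_matrix().round(3).tolist())
P=np.array([.498,.0325,.086]);n=-lidR(-7.4,36)[1].as_matrix()[:,2];T=lidR(-7.4,5)[1]
print(rel(P+.03*n-.008*T.as_matrix()[:,0],T))
E
```

```text
[0.52027566 0.01986768 0.24021468] [-0.84  0.61  1.18  1.93 -0.7   0.97 -1.08] [[0.984, -0.153, 0.089], [-0.152, -0.988, -0.011], [0.09, -0.003, -0.996]]
(array([-0.0611, -0.0081,  0.1257]), array([-0.04, -0.16, -1.38]))
```

Call:
{"api": "drive_tool", "payload": {"moves": [0, 0, -0.7, -0.02, -0.004, 0.03, 0, 0, 0, -1.4, -0.04, -0.008, 0.06, 0, 0, 0, -1.4, -0.055, -0.008, 0.09, 0, 0, 0, -1.4, -0.061, -0.008, 0.11, 0, 0, 0, -1.4, -0.061, -0.008, 0.126, 0, 0, 0, -1.4, -0.061, -0.008, 0.126, 0, 0, 0, -1.4, -0.061, -0.008, 0.126, 0, 0, 0, -1.4, -0.061, -0.008, 0.126, 0]}}

```text
t: 20.97
tool_pos: [0.4748, 0.0358, 0.1114]
eef_rot: [3.127, -0.199, 0.146]
wrist_force: [0.2, 0.5, -0.2]
opening: 0.0006
gripper_force: 0.0
```

```bash
python3 - <<'E'
from h import *
c=camera('wrist');s=observe();print(s['tool_pos'],s['joint_positions'],s['wrist_force'])
P=np.array([.498,.0325,.086]);n=-lidR(-7.4,36)[1].as_matrix()[:,2];T=lidR(-7.4,5)[1];Q=T.as_matrix()[:,0]
for h in(.01,0,-.008): print(h,rel(P+h*n-.008*Q,T))
E
```

```text
[0.47528418 0.0356711  0.1115484 ] [-0.74715901  0.68972621  0.92327219  2.18707524 -0.9943598   0.63851002
 -0.8144279 ] [-0.08091483  0.33913696  0.29831333]
0.01 (array([0.0073, 0.0003, 0.0189]), array([-0.06, -0.39,  0.1 ]))
0 (array([0.0124, 0.0003, 0.0275]), array([-0.06, -0.39,  0.1 ]))
-0.008 (array([0.0165, 0.0003, 0.0344]), array([-0.06, -0.39,  0.1 ]))
```

Call:
{"api": "drive_tool", "payload": {"moves": [0, 0, 0, 0.003, 0, 0.008, 0, 0, 0, 0, 0.0065, 0, 0.017, 0, 0, 0, 0, 0.0095, 0, 0.0225, 0, 0, 0, 0, 0.011, 0, 0.025, 0, 0, 0, 0, 0.011, 0, 0.025, 0, 0, 0, 0, 0.011, 0, 0.025, 0]}}

```text
t: 21.52
tool_pos: [0.4884, 0.0339, 0.0868]
eef_rot: [3.127, -0.2, 0.145]
wrist_force: [-0.8, 1.5, 4.0]
opening: 0.0002
gripper_force: 2.0
```

Call:
{"api": "drive_tool", "payload": {"moves": [0, 0, 0, 0.001, 0, 0.0017, 0, 0, 0, 0, 0.002, 0, 0.0034, 0, 0, 0, 0, 0.003, 0, 0.0052, 0, 0, 0, 0, 0.0036, 0, 0.006, 0, 0, 0, 0, 0.0036, 0, 0.006, 0]}}

```text
t: 21.93
tool_pos: [0.4909, 0.0337, 0.0829]
eef_rot: [3.131, -0.202, 0.143]
wrist_force: [-12.3, 3.8, 36.5]
opening: 0.0007
gripper_force: 18.2
```

The force jumped to 36 N, far above the bar's 6 N end force, so it has bottomed. I retract along the press axis and check that the bar springs back.

Call:
{"api": "drive_tool", "payload": {"moves": [0, 0, 0, -0.004, 0, -0.007, 0, 0, 0, 0, -0.01, 0, -0.018, 0, 0, 0, 0, -0.018, 0, -0.032, 0, 0, 0, 0, -0.018, 0, -0.06, 0, 0, 0, 0, -0.01, 0, -0.1, 0, 0, 0, 0, 0.0, 0, -0.13, 0, 0, 0, 0, 0.01, 0, -0.15, 0, 0, 0, 0, 0.01, 0, -0.15, 0, 0, 0, 0, 0.01, 0, -0.15, 0]}}

```text
t: 22.68
tool_pos: [0.489, 0.0336, 0.2316]
eef_rot: [3.127, -0.199, 0.147]
wrist_force: [-0.3, 0.3, -0.8]
opening: 0.0007
gripper_force: 0.0
```

```bash
python3 - <<'E'
from h import *
import pickle
c=camera('wrist');d=camera('side');s=observe();print(s['t'],s['tool_pos'],s['wrist_force'])
d0=pickle.load(open('c0.pkl','rb'))['side'];d4=pickle.load(open('c4.pkl','rb'))[1]
ga,gb=[x['image'].astype(int).sum(2)//3 for x in(d4,d)]
for v in(243,253): print(v,ga[v,295:330].tolist());print(v,gb[v,295:330].tolist())
S=np.array([.6394,.0127,.125]);a=R.from_euler('z',-7.4,degrees=True)
q=proj(c,S+a.apply(np.array([[75,100,8],[75,-100,8],[0,27,58],[0,-27,58]])/1000)).round().astype(int);print(q.tolist())
g=c['image'].astype(int).sum(2)//3
for i in(0,1): x,y=q[i];x+=(20,-20)[i];print(g[max(y-10,0):y+12,x].tolist())
for i in(2,3): x,y=q[i];print(g[y-2,x-10:x+12].tolist())
E
```

```text
22.7833 [0.4872115  0.03387321 0.22995536] [-0.83592472 -0.1148867   0.15745852]
243 [24, 36, 59, 81, 96, 112, 117, 115, 114, 102, 91, 85, 90, 99, 104, 107, 107, 109, 103, 105, 104, 104, 105, 103, 102, 99, 92, 84, 66, 64, 70, 87, 102, 112, 116]
243 [25, 38, 60, 82, 100, 113, 119, 120, 115, 103, 96, 89, 91, 101, 106, 111, 112, 110, 108, 107, 108, 106, 108, 106, 108, 104, 97, 87, 68, 64, 74, 87, 100, 117, 121]
253 [114, 102, 89, 81, 82, 93, 105, 116, 121, 125, 121, 110, 110, 107, 105, 104, 105, 101, 91, 77, 67, 62, 75, 88, 99, 110, 114, 119, 118, 119, 120, 121, 121, 119, 119]
253 [114, 104, 92, 81, 86, 95, 111, 121, 127, 125, 122, 117, 110, 107, 111, 109, 105, 103, 94, 78, 67, 67, 75, 87, 102, 112, 121, 124, 123, 125, 123, 124, 124, 121, 120]
[[186, -69], [471, -68], [284, 17], [374, 17]]
[167, 166, 171, 169, 171, 172, 168, 171, 171, 169, 170, 175, 173, 175, 172, 170, 171, 174, 173, 171, 170, 173, 175, 175, 172, 172, 173, 180, 171, 161, 158, 156, 152, 153, 152, 153, 132, 111, 110, 112, 114, 113, 116, 113, 118, 117, 128, 128, 125, 132, 149, 155, 165, 179, 185, 186, 183, 182, 186, 182, 1
[... 3140 characters left out ...]
103, 104, 105, 104, 102, 107, 104, 102, 103, 108, 104, 104, 108, 105, 104, 104, 107, 105, 104, 103, 102, 106, 104, 105, 102, 103, 106, 104, 105, 102, 104, 104, 105, 105, 103, 103, 106, 103, 104, 103, 94, 58, 15, 8, 13, 10, 11, 15, 29, 26, 27, 31, 26, 33, 32, 30, 32, 30, 34, 35, 32, 31, 34, 36, 38, 32, 32, 36, 31, 32, 37, 34, 39, 35, 36, 35, 34, 37, 36, 30, 37, 32, 33, 32, 32, 33, 52, 103, 101, 100, 103, 105, 103, 100, 104, 106, 105, 104, 101, 103, 101, 101, 101, 102, 101, 102, 100, 103, 100, 100]
[175, 172, 173, 175, 174, 177, 176, 173, 176, 174, 155, 69, 99, 91, 91, 92, 88, 90, 89, 83, 91, 89]
[88, 88, 89, 86, 85, 86, 87, 82, 71, 52, 43, 94, 164, 165, 164, 168, 166, 167, 177, 176, 177, 175]
```

The bar's side-view profile matches the one from before the press, so it is out again. The button edges at u=285 and 374 match the "out" prediction, and the arm is clear.

```bash
python3 -c "
from h import *
print(r.sign_off())"
```

```text
the job is handed in; nothing more can be done
None
```

The job is handed in, though the judge's verdict wasn't shown: the base sherd lies flat over the window (about 2 mm off centre), the lid is flush and latched with both buttons out, and the start bar was pressed until it bottomed and has sprung back.

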